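# Load the bottle carrier and hold the shaker clamp open

### The arm

A 6-joint arm with a two-finger parallel gripper is mounted at the origin on the work surface. World frame = base frame: x ahead of the robot, y to its left, z up, the work surface at z = 0. Lengths are in m, angles in rad, forces in N, time in s.
With the tool pointing down it reaches from about 0.375 to 0.975 m from the base axis. Payload 3.8 kg.
Tool frame: the origin (TCP) lies at the very end of the fingers, on their centre line; the grasp point (between the pads) lies 19 mm behind it (bot.grip_point_offset is the distance from the TCP to the grasp point, in m); z points along the fingers, x is the direction in which the jaws open and shut, and the axes are right-handed (so a half turn about z gives the same grasp; the last joint's range is limited). The gripper opens to 85 mm and grips with 20 to 120 N. Pads are 22 mm wide; open, the fingers measure 114 mm over their backs; the gripper's body (76 mm by 85 mm) begins 54 mm behind the grasp point. The pads swing forward as they close: fully open they stand 13 mm farther back than shut.
Start: joints at [1.211, 0.264, 1.604, -0, 1.274, -0.037], TCP at [0.214, 0.64, 0.231] pointing down, gripper open.
Joint ranges: [-2.63, 2.63], [-0.94, 2.18], [0.31, 2.57], [-1.31, 4.45], [0, 2.66], [-2.55, 2.55]. Speed limits (rad/s): [2.57, 2.57, 3.14, 3.14, 3.14, 3.14].

### API

Orientations are given as a rotation vector (axis times angle).
In Python, from workcell import bot, read_camera gives the robot as it stands.
- The arm moves only by the tool arm_command, never from a script. Its argument "rows" is a list of rows, each an object with "delta_rot": the turn, a rotation vector about the tool's x, y, z in rad, a list of three; "xyz": the shift along the tool's x, y, z in m, a list of three; "gripper": the finger opening in m, from 0 to 0.0854. A call has 1 to 12 rows; each row shifts and turns the commanded pose from where the row before left it, along the tool's axes as they then stand; what a row does not reach is not made up. A row lasts 1/10 s, in which the tool goes at most 50 mm and 8.59 degrees, less where a joint would pass 70% of its speed; a pose out of reach is approached as far as the arm can. A call is refused whole if a number of a shift passes 0.05 or a number of a turn 0.15, either way. A call with a gripper value outside its range is refused whole. The fingers move at their own pace and stop on an object; "force" is the grip in N (left out, the last holds). Time passes only in rows, so rows that do not move let the fingers close. It gives the time, the measured TCP pose, the force and the opening at its end, in the units of the state.
- bot.read_state(): the state, without advancing time (a new reading comes with each control period).
- read_camera(name): name is "side" or "top" or "wrist"; returns a dict with "pixels" (400x640x3 uint8, red, green, blue), "range_z" (400x640 float32, m along the optical axis (not along the pixel's ray), 0 where there is no reading), "intrinsics" (3x3 intrinsics, pixels), "camera_from_world" (4x4, takes a point from world to camera coordinates). Camera axes: x right, y up, looking along -z (the intrinsics and any distortion apply to the point x, -y, -z); pixel columns grow to the right and rows downward; lengths in m; the calibration is good to about 2 mm. A picture is of the moment at which its call begins.
- bot.finish_job(): hands the job in, once; it reports no verdict.
The state is a dict: "time": time; "q": joint angles; "joint_vel": joint speeds; "joint_torque": joint torques, N m; "tool_pos": TCP position; "tcp_rot": TCP orientation; "wrist_force": force on the tool from outside, world axes, zero at the start; "torque": the same for the moment, N m; "width": opening from 0.0 (shut) to 1.0 (fully open).
Only numpy, scipy, OpenCV 4.12 (cv2) and the standard library are available. Lean on these libraries where they do the work, as an engineer would, in place of code of your own. Each camera call takes 0.05 s, during which the arm holds its last target.

### The job

Lay the two loose sample bottles flat in the two empty bays of the carrier, caps to the same end as the bottle already in it. Then pull the shaker's spring-loaded clamp bar out by its handle until its pointer stands at the red index, and keep holding it there so that I can lift the carrier in: finish while still holding the handle at the mark. Leave the red index, the third bottle, the carrier and the other things on the bench where they are.

Things in the scene. Friction and masses are not known exactly. Their poses are not given: they have to be found in the camera images.
- bottle_a: flat white plastic sample bottle, closed, lying on its broad side: body 76 long (x) x 36 wide (y) x 26 mm thick (z), with a neck and a blue screw cap (20 mm diameter, its outer end 61 mm from the origin) at its +x end. Origin: centre of the underside of the 76 mm body. About 0.09 kg. To be laid in an empty bay.
- bottle_b: second sample bottle, the same as bottle_a in every way. To be laid in the other empty bay.
- bottle_a_cap (a point): middle of the cap of bottle_a, 53 mm along +x from the bottle's origin and 13 mm above its underside
- bottle_b_cap (a point): middle of the cap of bottle_b, placed likewise
- bottle_c: third bottle of the same kind, already lying in bay 0 of the carrier; stays where it is
- carrier: blue-grey moulded bottle carrier lying loose on the bench, 128 (x) x 236 mm (y), 0.95 kg. Three bays side by side at y = -78 (bay 0, taken), 0 (bay 1) and +78 mm (bay 2); caps point to its +x. Origin: underside, below the middle of bay 1; the plate runs from x = -54 to +74 mm, with a wall 22 mm high along both x ends and 14 mm along both y ends.
- bay1 (a point): centre of the floor of a bay of the carrier, on the floor's top face (4 mm above the carrier's underside): where the underside centre of a bottle's body comes to lie. x points to the bay's cap end. The bay gives the body 3 mm to spare on every side. Bay 1, the middle one, empty at the start.
- bay2 (a point): centre of the floor of a bay of the carrier, on the floor's top face (4 mm above the carrier's underside): where the underside centre of a bottle's body comes to lie. x points to the bay's cap end. The bay gives the body 3 mm to spare on every side. Bay 2, the end bay on the carrier's +y side, empty at the start.
- bay1_cap (a point): where the middle of the cap of a bottle lies when it is seated in bay 1: 53 mm along x from point bay1 and 13 mm above it. The bay's ribs have roof-shaped tops that guide the bottle in, 18 mm above the bench: at its four corners (the long sides are open for 44 mm in the middle, for the fingers), right across the foot end, and two at the cap end with a 28 mm gap for neck and cap.
- bay2_cap (a point): the same for bay 2, which is like bay 1
- shaker: bench shaker, fixed: light grey housing about 300 (x) x 290 mm (y), with an aluminium platform 290 x 325 mm whose top is 112 mm above the bench. Its front, with the control panel, faces its own -x. Origin: centre of the underside. On the platform: a fixed stop at the rear (+x) and the spring-loaded clamp bar, running on two guide rods along x.
- clamp (a joint): travel of the clamp bar from its rest, in m: 0 at rest, grows as the bar is pulled towards the shaker's front (along the shaker's -x), at most 0.075. The spring pulls it back with about 6 N at 0 and 130 N/m more, so about 11 to 14 N at the index; it runs back if let go.
- clamp_grip (a point): middle of the clamp bar's black handle: a level grip 104 long (along the shaker's y), 14 mm thick (x) and 14 mm high, 185 mm above the bench, on two round posts 84 mm apart. 34 mm are free below it, down to the 26 mm wide bar; nothing stands in front of or behind the grip. Axes as the shaker's (pull along -x).
- clamp_pointer (a point): tip of the small dark pointer with a white line, sticking out at the left (+y) from the dark end block of the clamp bar (the line runs on across the top of the block, in the middle of its 34 mm) and moving with it along the white scale. Axes as the shaker's.
- index (a joint): setting of the red index, in m: the clamp travel at which the pointer stands at the middle of the index. Stays as it is set.
- index_mark (a point): point on top of the red index, 6 mm from its inner end: the index is a clip 12 mm wide (along x) and 22 mm long (along y), at the outer edge of the white scale strip on the left edge of the platform, and marks how far the bar is to be pulled. Axes as the shaker's. The pointer is at the mark when both have the same x in the shaker's frame.
- tube_rack: yellow rack with sample tubes, 238 x 72 mm, 108 mm high with the tubes; origin at the centre of its underside; stays where it is
- wash_bottle: white wash bottle with yellow cap and spout, 62 mm diameter, 185 mm high; origin at the centre of its underside; stays where it is

How it is judged:
On the way, in this order (a step that is already met when the one before it is completed fails the run):
1. both loose bottles lie flat in the empty bays, caps to the cap end, let go (((horizontal distance between bottle_a and bay1 below 0.008 m and horizontal distance between bottle_a_cap and bay1_cap below 0.01 m and z of bottle_a in the frame of bay1 between -0.004 and 0.004 m and z of bottle_a_cap in the frame of bay1_cap between -0.004 and 0.004 m) or (horizontal distance between bottle_a and bay2 below 0.008 m and horizontal distance between bottle_a_cap and bay2_cap below 0.01 m and z of bottle_a in the frame of bay2 between -0.004 and 0.004 m and z of bottle_a_cap in the frame of bay2_cap between -0.004 and 0.004 m)) and ((horizontal distance between bottle_b and bay1 below 0.008 m and horizontal distance between bottle_b_cap and bay1_cap below 0.01 m and z of bottle_b in the frame of bay1 between -0.004 and 0.004 m and z of bottle_b_cap in the frame of bay1_cap between -0.004 and 0.004 m) or (horizontal distance between bottle_b and bay2 below 0.008 m and horizontal distance between bottle_b_cap and bay2_cap below 0.01 m and z of bottle_b in the frame of bay2 between -0.004 and 0.004 m and z of bottle_b_cap in the frame of bay2_cap between -0.004 and 0.004 m)) and contact force between the fingers and bottle_a below 0.05 N and contact force between the fingers and bottle_b below 0.05 N), for 0.2 s.
2. the clamp bar is pulled out by the fingers so that its pointer stands at the red index (x of clamp_pointer in the frame of index_mark between -0.006 and 0.006 m and contact force between the fingers and clamp above 4 N), for 0.3 s.
At the end, for the whole second after the job is handed in: Both bottles lie flat at rest in bays 1 and 2, one in each, caps to the cap end (within 8 mm of the bay's centre, cap within 10 mm of its place, heights within 4 mm), and the fingers hold the clamp bar still with more than 4 N, its pointer within 6 mm of the middle of the red index along the travel (all of step 2 and ((horizontal distance between bottle_a and bay1 below 0.008 m and horizontal distance between bottle_a_cap and bay1_cap below 0.01 m and z of bottle_a in the frame of bay1 between -0.004 and 0.004 m and z of bottle_a_cap in the frame of bay1_cap between -0.004 and 0.004 m) or (horizontal distance between bottle_a and bay2 below 0.008 m and horizontal distance between bottle_a_cap and bay2_cap below 0.01 m and z of bottle_a in the frame of bay2 between -0.004 and 0.004 m and z of bottle_a_cap in the frame of bay2_cap between -0.004 and 0.004 m)) and ((horizontal distance between bottle_b and bay1 below 0.008 m and horizontal distance between bottle_b_cap and bay1_cap below 0.01 m and z of bottle_b in the frame of bay1 between -0.004 and 0.004 m and z of bottle_b_cap in the frame of bay1_cap between -0.004 and 0.004 m) or (horizontal distance between bottle_b and bay2 below 0.008 m and horizontal distance between bottle_b_cap and bay2_cap below 0.01 m and z of bottle_b in the frame of bay2 between -0.004 and 0.004 m and z of bottle_b_cap in the frame of bay2_cap between -0.004 and 0.004 m)) and velocity of joint clamp between -0.01 and 0.01 m/s and linear speed of each of bottle_a, bottle_b below 0.02 m/s); the arm keeps its last pose, push and grip.
It fails at once if the tube rack or the wash bottle is pushed more than 30 mm or tipped over (distance of any of tube_rack, wash_bottle from where it was at the start of the episode above 0.03 m or angle between any of tube_rack, wash_bottle's own z axis and vertical above 0.5 rad).
It fails at once if the third bottle or the carrier is pushed more than 40 mm (distance of any of bottle_c, carrier from where it was at the start of the episode above 0.04 m).
It fails at once if the third bottle is taken out of its bay (height (world z) of bottle_c above 0.02 m).
It fails at once if the red index is shifted by more than 4 mm (distance of index_mark from where it was at the start of the episode above 0.004 m).
It also fails if it takes over 67 s, if anything falls off the work surface, if the arm or the gripper's body presses on something with over 40 N, if the wrist force passes 120 N, or if a joint passes its speed limit or range.

## Working session

There is one attempt and no reset: what is moved stays moved. The work goes in short steps, Python scripts to look and compute and a tool call to move; the robot and the scene stay as the last step left them, time stands still between calls to the robot, and variables do not carry over. Pictures are saved under pics/ and viewed, and the job is handed in when it is done.

Besides the shell and the picture viewer there is one more tool, called after "Request:" by a JSON object that holds its "op" and its "data", one argument or row to a line. arm_command: Moves the arm, as the interface text tells. Its arguments: {"type":"object","properties":{"rows":{"type":"array","items":{"type":"object","properties":{"delta_rot":{"type":"array","items":{"type":"number"}},"xyz":{"type":"array","items":{"type":"number"}},"gripper":{"type":"number"}}}},"force":{"type":"number"}},"required":["rows"]}

```bash
mkdir -p pics; ls; python3 - <<'E'
from workcell import bot, read_camera
import cv2, numpy as np
for n in ["side","top","wrist"]:
    c=read_camera(n); cv2.imwrite(f"pics/{n}0.png",c["pixels"][:,:,::-1]); np.savez(f"{n}0.npz",**c)
    print(n,c["intrinsics"].round(1).tolist(),np.round(c["camera_from_world"],3).tolist())
print(bot.read_state())
E
```

```text
pics
side [[491.9, 0.0, 319.3], [0.0, 491.9, 204.1], [0.0, 0.0, 1.0]] [[0.775, -0.631, 0.022, -0.381], [0.321, 0.423, 0.847, -0.329], [-0.544, -0.65, 0.531, -1.167], [0.0, 0.0, 0.0, 1.0]]
top [[447.2, 0.0, 324.9], [0.0, 447.2, 195.4], [0.0, 0.0, 1.0]] [[0.006, -1.0, -0.002, 0.044], [0.992, 0.005, 0.129, -0.578], [-0.129, -0.003, 0.992, -1.418], [0.0, 0.0, 0.0, 1.0]]
wrist [[321.3, 0.0, 325.1], [0.0, 321.3, 195.9], [0.0, 0.0, 1.0]] [[0.317, 0.948, -0.003, -0.674], [-0.912, 0.304, -0.277, 0.036], [-0.262, 0.091, 0.961, -0.38], [0.0, 0.0, 0.0, 1.0]]
{'time': 0.15, 'q': array([ 1.21110934e+00,  2.64610283e-01,  1.60506772e+00,  6.62080888e-06,
        1.27370324e+00, -3.68552912e-02]), 'joint_vel': array([-0.00062348, -0.00172337, -0.00419715,  0.00090233, -0.00182033,
        0.00114318]), 'joint_torque': array([-9.03858054e-04, -5.15906024e+01, -3.67958558e+01, -8.80254538e-05,
        8.06497817e-03,  8.84585461e-06]), 'tool_pos': array([0.21391588, 0.63960497, 0.23022368]), 'tcp_rot': array([ 2.54878634e+00,  1.83496474e+00, -2.34378957e-03]), 'wrist_force': array([-0.19341821,  0.04763797,  0.72501543]), 'torque': array([-0.0634273 , -0.01373633,  0.01371981]), 'width': 1.0030010614867084}
```

View pics/side0.png

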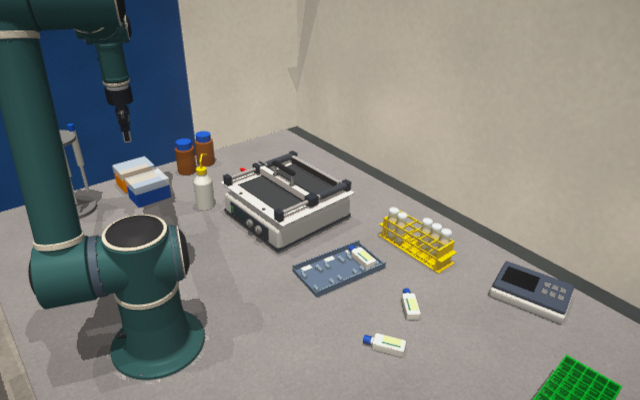

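View pics/top0.png

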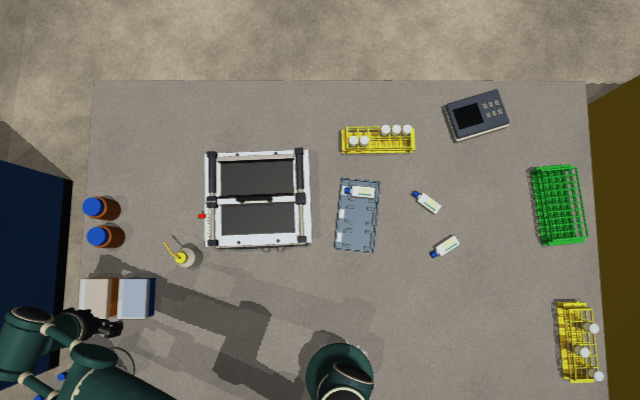

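View pics/wrist0.png

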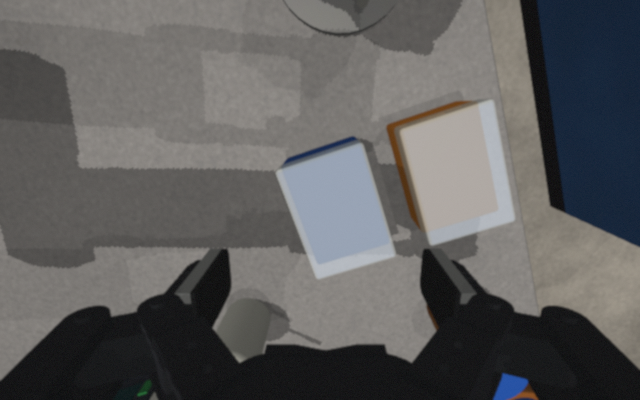

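The side and top views show the scene. In the top view, bottle_c is at (361,191), the carrier at (357,215), the loose bottles at (427,202) and (445,246), the shaker at (257,198), and the red index at (202,215). The wrist view shows only boxes. Next I measure.

```bash
cat > h.py <<'E'
import numpy as np, cv2
from scipy.spatial.transform import Rotation as R
def ray(c,uv):
    K=c["intrinsics"];T=c["camera_from_world"]
    uv=np.atleast_2d(uv).astype(float)
    d=np.c_[(uv[:,0]-K[0,2])/K[0,0],-(uv[:,1]-K[1,2])/K[1,1],-np.ones(len(uv))]
    return -T[:3,:3].T@T[:3,3], d@T[:3,:3]
def onz(c,uv,z):
    o,d=ray(c,uv); t=(z-o[2])/d[:,2]; return o+t[:,None]*d
def bydepth(c,uv):
    o,d=ray(c,uv); uv=np.atleast_2d(uv).round().astype(int)
    return o+c["range_z"][uv[:,1],uv[:,0]][:,None]*d
def cloud(c):
    h,w=c["range_z"].shape; u,v=np.meshgrid(np.arange(w),np.arange(h))
    return bydepth(c,np.c_[u.ravel(),v.ravel()]).reshape(h,w,3)
def proj(c,P):
    T=c["camera_from_world"];P=np.atleast_2d(P)@T[:3,:3].T+T[:3,3]
    K=c["intrinsics"]
    return np.c_[K[0,0]*P[:,0]/-P[:,2]+K[0,2],K[1,1]*-P[:,1]/-P[:,2]+K[1,2]]
def comps(m,amin=5):
    n,l,s,ce=cv2.connectedComponentsWithStats(m.astype(np.uint8))
    return [(l==i,s[i],ce[i]) for i in range(1,n) if s[i,4]>=amin]
def hsv(c): return cv2.cvtColor(c["pixels"],cv2.COLOR_RGB2HSV)
E
python3 - <<'E'
from h import *
c=dict(np.load("top0.npz")); P=cloud(c); H=hsv(c)
blue=(H[...,0]>100)&(H[...,0]<125)&(H[...,1]>150)&(H[...,2]>60)
for m,s,ce in comps(blue,8): print("blue",s,ce.round(1),np.median(P[m],0).round(3))
red=((H[...,0]<6)|(H[...,0]>174))&(H[...,1]>180)&(H[...,2]>100)
for m,s,ce in comps(red,4): print("red",s,ce.round(1),np.median(P[m],0).round(3))
print(P[215,420].round(3),P[230,400].round(3))
for n,(x0,x1,y0,y1) in {"t1":(325,475,170,265),"t2":(190,325,140,255)}.items():
    cv2.imwrite(f"pics/{n}.png",cv2.resize(c["pixels"][y0:y1,x0:x1,::-1],None,fx=5,fy=5,interpolation=cv2.INTER_CUBIC))
# bottles: height>0.015 in region, white
w=(P[...,2]>0.012)&(P[...,2]<0.04)&(H[...,1]<140)
for (x0,x1,y0,y1) in [(405,470,180,265)]:
    mm=np.zeros(w.shape,bool);mm[y0:y1,x0:x1]=w[y0:y1,x0:x1]
    for m,s,ce in comps(mm,30):
        print("bot",s,ce.round(1),P[m].mean(0).round(4),np.median(P[m][:,2]))
E
```

```text
blue [345 188   5   6  27] [347.  190.2] [ 0.598 -0.026  0.026]
blue [413 191   7   7  27] [415.6 193.7] [ 0.586 -0.252  0.022]
blue [ 83 198  20  18 286] [ 92.1 206.5] [0.527 0.757 0.125]
blue [ 87 227  21  18 292] [ 96.5 235.9] [0.439 0.737 0.125]
blue [430 251   7   7  31] [433.3 253.8] [ 0.391 -0.305  0.022]
blue [ 58 373   7   8  41] [ 60.9 376.4] [0.076 0.717 0.29 ]
blue [ 34 396   8   4  26] [ 37.7 397.7] [0.023 0.773 0.289]
red [198 214   7   4  27] [201.1 215.6] [0.501 0.423 0.126]
[ 0.518 -0.268  0.005] [ 0.469 -0.201  0.005]
bot [417 193  24  21 273] [428.1 203.1] [ 0.5559 -0.291   0.026 ] 0.02640272950088418
bot [434 235  25  21 275] [446.2 245.4] [ 0.4185 -0.3462  0.0262] 0.02649647114287923
```

View pics/t1.png

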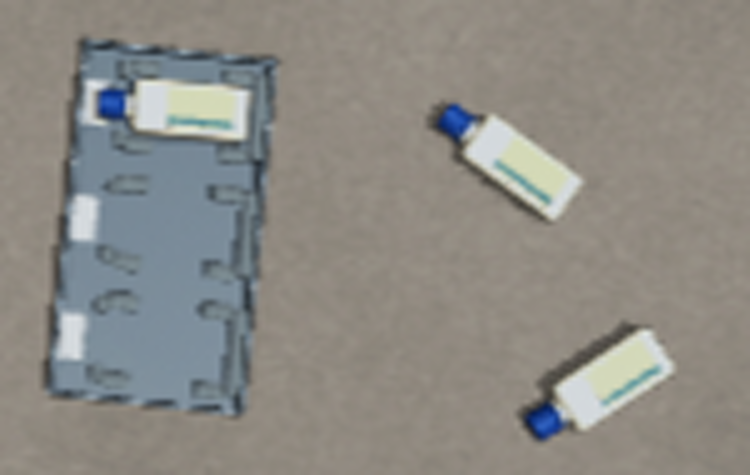

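View pics/t2.png

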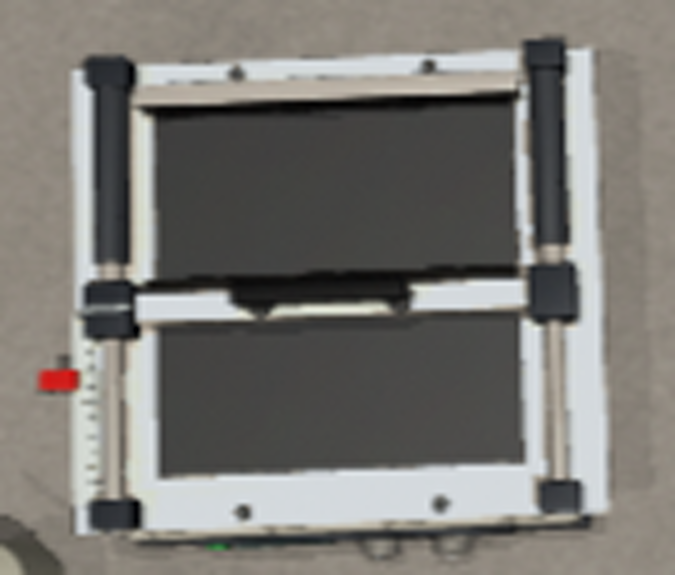

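```bash
cat >> h.py <<'E'
def state():
    from workcell import bot
    s=bot.read_state(); M=R.from_rotvec(s["tcp_rot"]).as_matrix()
    return s,M
def plan(p,yaw):
    """to reach tcp p with tool x at world heading yaw(deg): shift in present tool axes, then turn about tool z"""
    s,M=state(); d=M.T@(np.array(p)-s["tool_pos"])
    cur=np.degrees(np.arctan2(M[1,0],M[0,0])); dy=(yaw-cur+180)%360-180
    tilt=M.T@np.array([0,0,-1.])
    print("t",round(s["time"],2),"pos",s["tool_pos"].round(4),"yaw",cur.round(2),"tilt",tilt.round(4),"q6",s["q"][5].round(3),"| shift",d.round(4),"turn z",round(-np.radians(dy),4), "w",round(s["width"]*85.4,1),"F",s["wrist_force"].round(1))
E
python3 - <<'E'
from h import *
s,M=state(); print(M.round(3))
c=dict(np.load("top0.npz")); sd=dict(np.load("side0.npz"))
f=lambda *a:np.array([[325+x/5-.4,170+y/5-.4] for x,y in a])
# carrier corners at wall tops
cor=onz(c,f((83,40),(275,62),(240,413),(47,388)),0.018); print("corners",cor.round(3).tolist())
ex=(cor[0]+cor[3]-cor[1]-cor[2])/2; print("len",np.linalg.norm(ex),np.linalg.norm(cor[0]-cor[3]),"ang",np.degrees(np.arctan2(ex[1],ex[0])))
ey=(cor[3]+cor[2]-cor[0]-cor[1])/2; print("angy",np.degrees(np.arctan2(ey[1],ey[0])))
print("center",cor.mean(0))
P=cloud(c);H=hsv(c)
w=(P[...,2]>0.012)&(P[...,2]<0.04)&(H[...,1]<140)
w[:180]=0;w[265:]=0;w[:,:405]=0;w[:,470:]=0
for m,s_,ce in comps(w,30):
    cn=cv2.findContours(m.astype(np.uint8),0,1)[0][0][:,0]
    Q=onz(c,cn,0.026)[:,:2]; print("body rect",cv2.minAreaRect((Q*1000).astype(np.float32)))
# side: blue caps for two-view height
Hs=hsv(sd); b=(Hs[...,0]>100)&(Hs[...,0]<125)&(Hs[...,1]>150)&(Hs[...,2]>60); b[:240]=0;b[:,:340]=0
for m,s_,ce in comps(b,8):
    print("side cap",ce.round(1),onz(sd,ce,0.018).round(4),"by depth",np.median(cloud(sd)[m],0).round(3))
for uv in [(347,190.2),(415.6,193.7),(433.3,253.8)]: print("top cap",onz(c,uv,0.018).round(4))
plan([0.55,-0.3,0.28],-34)
E
```

```text
[[ 0.317  0.948 -0.001]
 [ 0.948 -0.317 -0.002]
 [-0.002 -0.    -1.   ]]
corners [[0.64, -0.007, 0.018], [0.626, -0.134, 0.018], [0.395, -0.109, 0.018], [0.411, 0.016, 0.018]]
len 0.1270549378106664 0.23054051912222004 ang 83.32759485524858
angy 174.01129536885853
center [ 0.51821191 -0.05846023  0.018     ]
body rect ((556.6383666992188, -289.5197448730469), (80.37535095214844, 38.41157150268555), 53.43950271606445)
body rect ((417.7924499511719, -344.93359375), (36.94646453857422, 81.65818786621094), 32.031333923339844)
side cap [350.9 247.1] [[ 0.5991 -0.0173  0.018 ]] by depth [ 0.593 -0.022  0.024]
side cap [405.8 290.3] [[ 0.5871 -0.2489  0.018 ]] by depth [ 0.584 -0.252  0.022]
side cap [366.5 338.7] [[ 0.3859 -0.3067  0.018 ]] by depth [ 0.384 -0.308  0.021]
top cap [[ 0.5982 -0.0262  0.018 ]]
top cap [[ 0.5877 -0.2524  0.018 ]]
top cap [[ 0.3914 -0.3057  0.018 ]]
t 0.15 pos [0.2139 0.6396 0.2302] yaw 71.5 tilt [1.8e-03 1.0e-04 1.0e+00] q6 -0.037 | shift [-0.7845  0.6168 -0.0484] turn z 1.8414 w 85.7 F [-0.2  0.   0.7]
```

Request:
{"op": "arm_command", "data": {
  "rows": [
    {"xyz": [0,0,-0.03]},
    {"xyz": [0,0,-0.03]},
    {"xyz": [-0.004,0.0485,0],"delta_rot": [0,0,0.0745]},
    {"xyz": [-0.004,0.0485,0],"delta_rot": [0,0,0.0745]},
    {"xyz": [-0.004,0.0485,0],"delta_rot": [0,0,0.0745]},
    {"xyz": [-0.004,0.0485,0],"delta_rot": [0,0,0.0745]},
    {"xyz": [-0.004,0.0485,0],"delta_rot": [0,0,0.0745]},
    {"xyz": [-0.004,0.0485,0],"delta_rot": [0,0,0.0745]},
    {"xyz": [-0.004,0.0485,0],"delta_rot": [0,0,0.0745]},
    {"xyz": [-0.004,0.0485,0],"delta_rot": [0,0,0.0745]},
    {"xyz": [-0.004,0.0485,0],"delta_rot": [0,0,0.0745]},
    {"xyz": [-0.004,0.0485,0],"delta_rot": [0,0,0.0745]}
  ]
}}

```text
invalid input
```

```bash
python3 - <<'E'
from h import *
from workcell import read_camera
c=read_camera("wrist"); cv2.imwrite("pics/w1.png",c["pixels"][:,:,::-1]); np.savez("w1.npz",**c)
plan([0.5566,-0.2895,0.2],-36.5)
E
```

```text
t 0.2 pos [0.2139 0.6397 0.2304] yaw 71.51 tilt [1.5e-03 1.0e-04 1.0e+00] q6 -0.037 | shift [-0.7725  0.6197  0.0315] turn z 1.8851 w 85.7 F [-0.1 -0.3 -0.1]
```

View pics/w1.png

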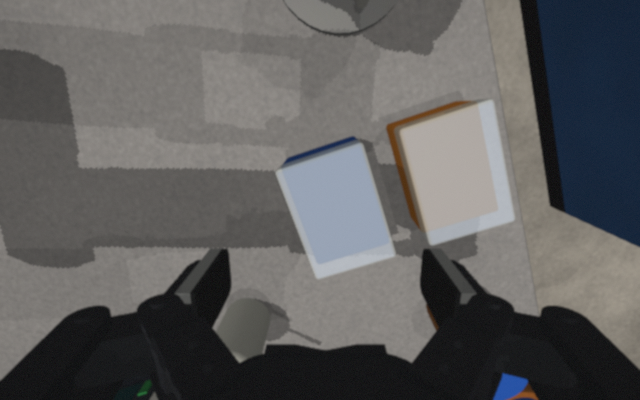

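The call was refused as invalid and the arm didn't move. Every key is probably required in each row.

Request:
{"op": "arm_command", "data": {
  "rows": [
    {"xyz": [0,0,-0.03],"delta_rot": [0,0,0],"gripper": 0.085},
    {"xyz": [0,0,-0.03],"delta_rot": [0,0,0],"gripper": 0.085},
    {"xyz": [-0.004,0.0485,0],"delta_rot": [0,0,0.0745],"gripper": 0.085},
    {"xyz": [-0.004,0.0485,0],"delta_rot": [0,0,0.0745],"gripper": 0.085},
    {"xyz": [-0.004,0.0485,0],"delta_rot": [0,0,0.0745],"gripper": 0.085},
    {"xyz": [-0.004,0.0485,0],"delta_rot": [0,0,0.0745],"gripper": 0.085},
    {"xyz": [-0.004,0.0485,0],"delta_rot": [0,0,0.0745],"gripper": 0.085},
    {"xyz": [-0.004,0.0485,0],"delta_rot": [0,0,0.0745],"gripper": 0.085},
    {"xyz": [-0.004,0.0485,0],"delta_rot": [0,0,0.0745],"gripper": 0.085},
    {"xyz": [-0.004,0.0485,0],"delta_rot": [0,0,0.0745],"gripper": 0.085},
    {"xyz": [-0.004,0.0485,0],"delta_rot": [0,0,0.0745],"gripper": 0.085},
    {"xyz": [-0.004,0.0485,0],"delta_rot": [0,0,0.0745],"gripper": 0.085}
  ]
}}

```text
time: 1.4
tool_pos: [0.5662, 0.3176, 0.2909]
tcp_rot: [3.044, 0.777, -0.0]
wrist_force: [-0.3, 0.1, 0.6]
width: 0.995
```

```bash
python3 - <<'E'
from h import *
from workcell import read_camera
c=read_camera("wrist"); cv2.imwrite("pics/w2.png",c["pixels"][:,:,::-1]); np.savez("w2.npz",**c)
plan([0.5566,-0.2895,0.2],-36.5)
E
```

```text
t 1.45 pos [0.5698 0.3103 0.2909] yaw 28.21 tilt [ 7.0e-04 -6.7e-03  1.0e+00] q6 -0.027 | shift [-0.2952  0.5217  0.0946] turn z 1.1295 w 85.1 F [ 1.7 -4.1 -0.2]
```

View pics/w2.png

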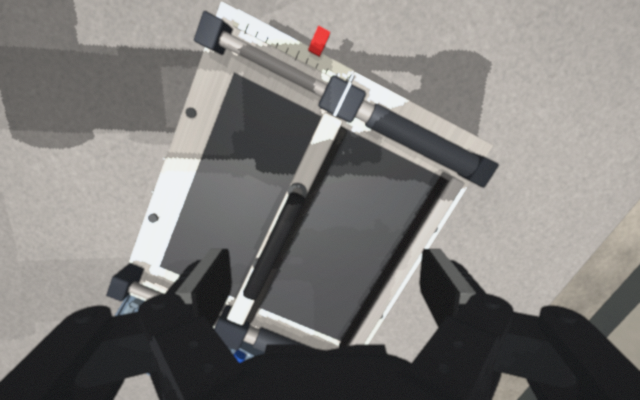

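The wrist view shows the red index at (319,40), the end block's white line at (345,95) and the handle at about (275,240). It's a useful view of the clamp. I'll carry on to bottle A.

Request:
{"op": "arm_command", "data": {
  "rows": [
    {"xyz": [-0.0035,0.048,0],"delta_rot": [0,0,0.08],"gripper": 0.085},
    {"xyz": [-0.0035,0.048,0],"delta_rot": [0,0,0.08],"gripper": 0.085},
    {"xyz": [-0.0035,0.048,0],"delta_rot": [0,0,0.08],"gripper": 0.085},
    {"xyz": [-0.0035,0.048,0],"delta_rot": [0,0,0.08],"gripper": 0.085},
    {"xyz": [-0.0035,0.048,0],"delta_rot": [0,0,0.08],"gripper": 0.085},
    {"xyz": [-0.0035,0.048,0],"delta_rot": [0,0,0.08],"gripper": 0.085},
    {"xyz": [-0.0035,0.048,0],"delta_rot": [0,0,0.08],"gripper": 0.085},
    {"xyz": [-0.0035,0.048,0],"delta_rot": [0,0,0.08],"gripper": 0.085},
    {"xyz": [-0.0035,0.048,0],"delta_rot": [0,0,0.08],"gripper": 0.085},
    {"xyz": [-0.0035,0.048,0],"delta_rot": [0,0,0.08],"gripper": 0.085},
    {"xyz": [-0.0035,0.03,0],"delta_rot": [0,0,0.08],"gripper": 0.085},
    {"xyz": [0,0,0],"delta_rot": [0,0,0],"gripper": 0.085}
  ]
}}

```text
time: 2.65
tool_pos: [0.5844, -0.1794, 0.2911]
tcp_rot: [3.083, -0.597, -0.001]
wrist_force: [-0.0, 0.4, -0.3]
width: 0.996
```

```bash
python3 - <<'E'
from h import *
from workcell import read_camera
c=read_camera("wrist"); cv2.imwrite("pics/w3.png",c["pixels"][:,:,::-1]); np.savez("w3.npz",**c)
plan([0.5566,-0.2895,0.15],-36.5)
E
```

```text
t 2.7 pos [ 0.5852 -0.1774  0.2911] yaw -21.76 tilt [5.e-04 1.e-04 1.e+00] q6 0.045 | shift [0.0151 0.1147 0.141 ] turn z 0.2573 w 84.9 F [-0.2  0.4  0.9]
```

View pics/w3.png

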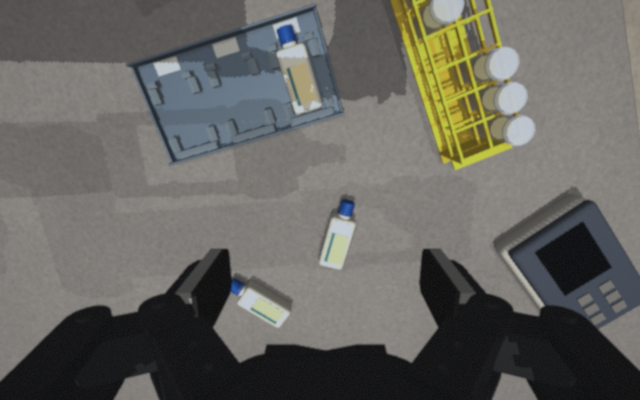

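The wrist view shows the whole work area: carrier corners at about (134,65), (315,8), (341,112) and (172,162), bottle A at (338,240), and bottle B at (263,303). I'll measure from this view.

```bash
python3 - <<'E'
from h import *
c=dict(np.load("w3.npz")); P=cloud(c);H=hsv(c)
cv2.imwrite("pics/w3c.png",cv2.resize(c["pixels"][0:170,125:350,::-1],None,fx=3.5,fy=3.5,interpolation=cv2.INTER_CUBIC))
print("bench z",np.median(P[180:200,100:300,2]))
w=(P[...,2]>0.012)&(P[...,2]<0.05)&(H[...,1]<150); w[:195]=0;w[:,:235]=0;w[:,365:]=0
t=dict(np.load("top0.npz"))
for m,s,ce in comps(w,100):
    for z in [0.026]:
        cn=cv2.findContours(m.astype(np.uint8),0,1)[0][0][:,0]
        print("rect",cv2.minAreaRect((onz(c,cn,z)[:,:2]*1000).astype(np.float32)),np.median(P[m][:,2]),s,"mean",P[m].mean(0))
blue=(H[...,0]>100)&(H[...,0]<125)&(H[...,1]>150)&(H[...,2]>60)
for m,s,ce in comps(blue,20): print("blue",s,ce.round(1),onz(c,ce,0.019).round(4),np.median(P[m],0).round(4))
E
```

```text
bench z 2.213949285140293e-05
rect ((557.9058837890625, -288.4184265136719), (84.08816528320312, 36.57854461669922), 53.244712829589844) 0.025722978335433744 [ 319  210   37   59 1401] mean [ 0.55717283 -0.28961466  0.02493124]
rect ((417.8345031738281, -339.81103515625), (42.65999984741211, 89.30391693115234), 32.736148834228516) 0.025633787974008143 [ 235  281   57   46 1338] mean [ 0.4192752  -0.3439961   0.02415796]
blue [278  26  18  18 214] [285.8  33.9] [[ 0.5962 -0.0251  0.019 ]] [ 0.5965 -0.0266  0.0252]
blue [339 200  15  15 156] [346.1 207.2] [[ 0.5857 -0.2511  0.019 ]] [ 0.5859 -0.2504  0.0214]
blue [230 280  12  13 108] [234.9 285.8] [[ 0.3916 -0.3035  0.019 ]] [ 0.3934 -0.3028  0.0216]
```

View pics/w3c.png

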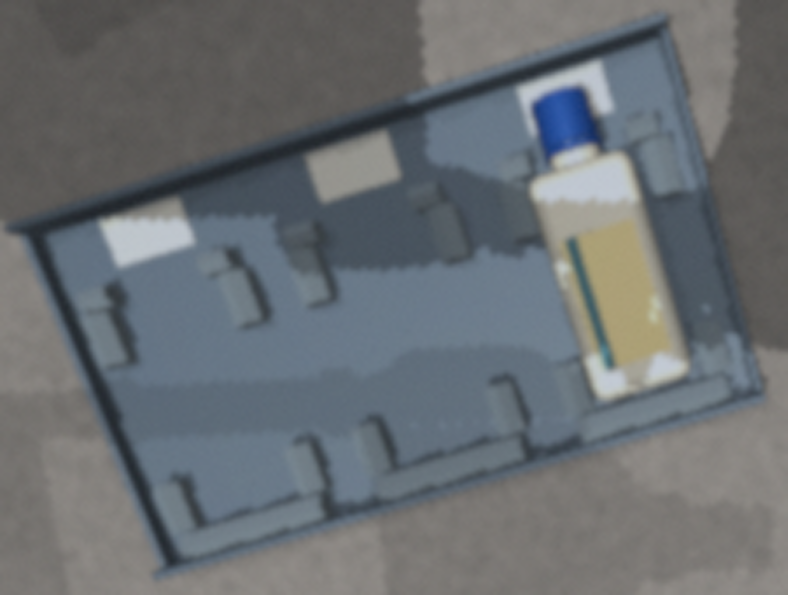

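```bash
python3 - <<'E'
from h import *
c=dict(np.load("w3.npz")); P=cloud(c)
f=lambda *a:np.array([[125+x/3.5-.4,y/3.5-.4] for x,y in a])
cor=onz(c,f((10,230),(663,17),(763,393),(158,575)),0.022)
print(cor.round(4).tolist())
ex=cor[0]+cor[1]-cor[2]-cor[3]; ey=cor[0]+cor[3]-cor[1]-cor[2]
print(np.degrees(np.arctan2(ex[1],ex[0])),np.degrees(np.arctan2(ey[1],ey[0])),np.linalg.norm(ex)/2,np.linalg.norm(ey)/2)
print("centre",cor.mean(0))
fl=f((470,310),(250,370),(180,440)); print("floor",bydepth(c,fl).round(4).tolist())
# white cap squares? at floor
th=np.radians(84);X=np.array([np.cos(th),np.sin(th)]);Y=np.array([-X[1],X[0]])
o=cor.mean(0)[:2]-0.010*X; print("origin",o,"bay2",o+.078*Y, "bay0",o-.078*Y)
# rib top midpoints bay1/bay2, z~0.018
q=lambda *a:onz(c,f(*a),0.018)[:,:2]
for n,pts in {"bay1":((320,275),(447,220),(377,440),(505,400)),"bay2":((110,335),(238,290),(182,505),(307,460))}.items():
    v=(q(*pts)-o); print(n,"rib x",(v@X).round(4),"y",(v@Y).round(4))
plan([0.5555,-0.2915,0.1],-36.7)
E
```

```text
[[0.4073, 0.0137, 0.022], [0.6385, -0.0099, 0.022], [0.6261, -0.1323, 0.022], [0.3947, -0.1095, 0.022]]
84.20898871785306 174.26855384000578 0.12347454039979815 0.2324554246932397
centre [ 0.51665439 -0.05951654  0.022     ]
floor [[0.5387, -0.0663, 0.0039], [0.4548, -0.0551, 0.0043], [0.4181, -0.0675, 0.0033]]
origin [ 0.51560911 -0.06946176] bay2 [ 0.4380364  -0.06130854] bay0 [ 0.59318182 -0.07761498]
bay1 rib x [ 0.0295  0.0341 -0.0287 -0.0281] y [ 0.0212 -0.0273  0.0219 -0.0272]
bay2 rib x [ 0.0312  0.0327 -0.031  -0.0284] y [0.0997 0.0505 0.0991 0.0489]
t 2.7 pos [ 0.5852 -0.1774  0.2911] yaw -21.76 tilt [5.e-04 1.e-04 1.e+00] q6 0.045 | shift [0.0148 0.117  0.191 ] turn z 0.2607 w 84.9 F [-0.2  0.4  0.9]
```

Request:
{"op": "arm_command", "data": {
  "rows": [
    {"xyz": [0.005,0.039,0.03],"delta_rot": [0,0,0],"gripper": 0.085},
    {"xyz": [0.005,0.039,0.03],"delta_rot": [0,0,0],"gripper": 0.085},
    {"xyz": [0.005,0.039,0.03],"delta_rot": [0,0,0],"gripper": 0.085},
    {"xyz": [0,0,0.04],"delta_rot": [0,0,0.13],"gripper": 0.085},
    {"xyz": [0,0,0.04],"delta_rot": [0,0,0.13],"gripper": 0.085},
    {"xyz": [0,0,0.02],"delta_rot": [0,0,0],"gripper": 0.07},
    {"xyz": [0,0,0],"delta_rot": [0,0,0],"gripper": 0.07}
  ]
}}

```text
time: 3.4
tool_pos: [0.5544, -0.287, 0.0964]
tcp_rot: [-2.982, 0.98, 0.014]
wrist_force: [-0.6, 0.3, -0.1]
width: 0.818
```

```bash
python3 - <<'E'
from h import *
from workcell import read_camera
c=read_camera("wrist"); cv2.imwrite("pics/w4.png",c["pixels"][:,:,::-1]); np.savez("w4.npz",**c)
H=hsv(c);P=cloud(c)
blue=(H[...,0]>100)&(H[...,0]<125)&(H[...,1]>150)&(H[...,2]>60)
for m,s,ce in comps(blue,60): print("blue",s,ce.round(1),onz(c,ce,0.019).round(4),np.median(P[m],0).round(4))
plan([0.5555,-0.2915,0.004],-36.7)
E
```

```text
blue [321 127  27  23 592] [333.5 138.1] [[ 0.5864 -0.2516  0.019 ]] [ 0.5867 -0.2514  0.0215]
t 3.45 pos [ 0.5561 -0.2881  0.0992] yaw -36.37 tilt [ 4.4e-03 -1.0e-04  1.0e+00] q6 0.116 | shift [0.0019 0.0031 0.0952] turn z 0.0058 w 70.2 F [ 0.5 -0.4 -0.3]
```

View pics/w4.png

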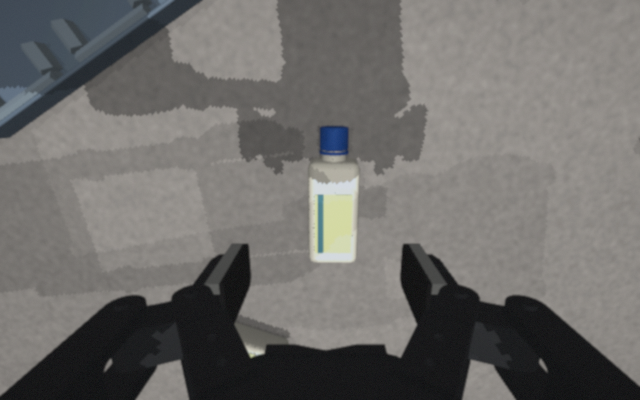

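Bottle A is upright in the image, centred at (333,210) between the fingers and aligned with the jaws. I'll descend and grip.

Request:
{"op": "arm_command", "data": {
  "rows": [
    {"xyz": [0.002,0.003,0.035],"delta_rot": [0,0,0],"gripper": 0.07},
    {"xyz": [0,0,0.035],"delta_rot": [0,0,0],"gripper": 0.07},
    {"xyz": [0,0,0.025],"delta_rot": [0,0,0],"gripper": 0.07},
    {"xyz": [0,0,0],"delta_rot": [0,0,0],"gripper": 0.07},
    {"xyz": [0,0,0],"delta_rot": [0,0,0],"gripper": 0.02},
    {"xyz": [0,0,0],"delta_rot": [0,0,0],"gripper": 0.02},
    {"xyz": [0,0,0],"delta_rot": [0,0,0],"gripper": 0.02},
    {"xyz": [0,0,0],"delta_rot": [0,0,0],"gripper": 0.02}
  ],
  "force": 40
}}

```text
time: 4.25
tool_pos: [0.5592, -0.2949, 0.0095]
tcp_rot: [2.983, -0.983, 0.009]
wrist_force: [-0.2, 1.4, 6.6]
width: 0.414
```

```bash
python3 - <<'E'
from h import *
plan([0.5175,-0.069,0.12],-5.8)
E
```

```text
t 4.25 pos [ 0.5592 -0.2949  0.0095] yaw -36.49 tilt [-5.6e-03  9.0e-04  1.0e+00] q6 0.112 | shift [-0.1672 -0.1569 -0.1112] turn z -0.5357 w 35.3 F [-0.2  1.4  6.6]
```

Request:
{"op": "arm_command", "data": {
  "rows": [
    {"xyz": [0,0,-0.03],"delta_rot": [0,0,0],"gripper": 0.02},
    {"xyz": [0,0,-0.04],"delta_rot": [0,0,0],"gripper": 0.02},
    {"xyz": [-0.03,-0.03,-0.04],"delta_rot": [0,0,0],"gripper": 0.02},
    {"xyz": [-0.034,-0.032,0],"delta_rot": [0,0,0],"gripper": 0.02},
    {"xyz": [-0.034,-0.032,0],"delta_rot": [0,0,0],"gripper": 0.02},
    {"xyz": [-0.034,-0.032,0],"delta_rot": [0,0,0],"gripper": 0.02},
    {"xyz": [-0.034,-0.031,0],"delta_rot": [0,0,0],"gripper": 0.02},
    {"xyz": [0,0,0],"delta_rot": [0,0,-0.134],"gripper": 0.02},
    {"xyz": [0,0,0],"delta_rot": [0,0,-0.134],"gripper": 0.02},
    {"xyz": [0,0,0],"delta_rot": [0,0,-0.134],"gripper": 0.02},
    {"xyz": [0,0,0],"delta_rot": [0,0,-0.134],"gripper": 0.02},
    {"xyz": [0,0,0],"delta_rot": [0,0,0],"gripper": 0.02}
  ]
}}

```text
time: 5.45
tool_pos: [0.5178, -0.0747, 0.1114]
tcp_rot: [3.137, -0.158, 0.002]
wrist_force: [0.2, -0.0, -1.4]
width: 0.408
```

```bash
python3 - <<'E'
from h import *
from workcell import read_camera
c=read_camera("wrist"); cv2.imwrite("pics/w5.png",c["pixels"][:,:,::-1]); np.savez("w5.npz",**c)
H=hsv(c);P=cloud(c)
blue=(H[...,0]>100)&(H[...,0]<125)&(H[...,1]>150)&(H[...,2]>60)
s_,M=state()
for m,s,ce in comps(blue,60):
    p=np.median(P[m],0); print("blue",s,ce.round(1),p.round(4),"tool frame",(M.T@(p-s_["tool_pos"])).round(4))
plan([0.5175,-0.069,0.12],-5.8)
E
```

```text
blue [414 112  27  21 548] [427.2 122. ] [ 0.5938 -0.0244  0.0255] tool frame [ 0.0704 -0.058   0.0859]
blue [ 303  132   45   47 1868] [325.1 153.2] [ 0.5227 -0.024   0.1232] tool frame [-0.0003 -0.051  -0.0119]
t 5.5 pos [ 0.5177 -0.0748  0.1113] yaw -5.94 tilt [-1.1e-03 -1.0e-04  1.0e+00] q6 -0.087 | shift [-0.0008 -0.0057 -0.0087] turn z -0.0025 w 35.0 F [ 0.3  1.  -1.2]
```

View pics/w5.png

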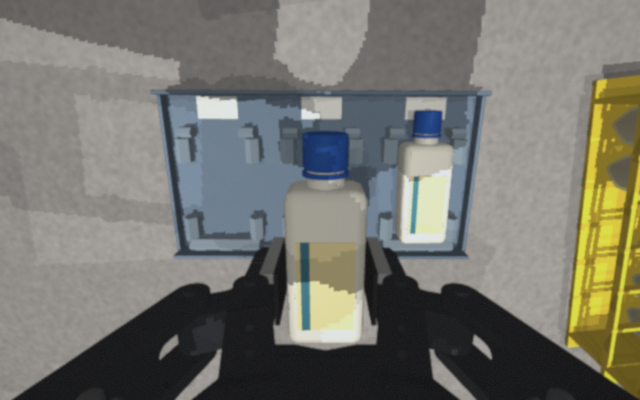

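The wrist view shows bottle A held straight, cap at (325,153), above the middle bay. Carrier corners are near (153,91), (490,92), (467,257) and (178,256). I'll zoom in to refine the carrier pose.

```bash
python3 - <<'E'
from h import *
c=dict(np.load("w5.npz"))
cv2.imwrite("pics/w5c.png",cv2.resize(c["pixels"][85:265,145:285,::-1],None,fx=3.3,fy=3.3,interpolation=cv2.INTER_CUBIC))
cv2.imwrite("pics/w5d.png",cv2.resize(c["pixels"][85:265,355:500,::-1],None,fx=3.3,fy=3.3,interpolation=cv2.INTER_CUBIC))
E
```

```text
(no output)
```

View pics/w5c.png

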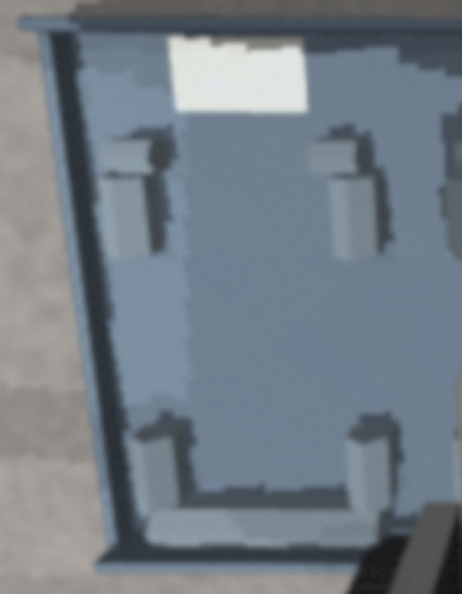

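View pics/w5d.png

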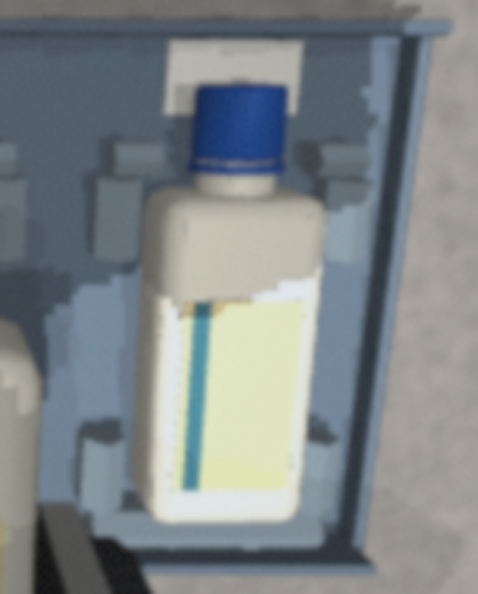

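```bash
python3 - <<'E'
from h import *
c=dict(np.load("w5.npz"))
L=lambda *a:np.array([[145+x/3.3-.35,85+y/3.3-.35] for x,y in a]); Rr=lambda *a:np.array([[355+x/3.3-.35,85+y/3.3-.35] for x,y in a])
px=np.r_[L((18,18)),Rr((452,21),(375,572)),L((96,571))]
cor=onz(c,px,0.022); print(cor.round(4).tolist())
ex=cor[0]+cor[1]-cor[2]-cor[3]; ey=cor[0]+cor[3]-cor[1]-cor[2]
a=[np.arctan2(ex[1],ex[0]),np.arctan2(ey[1],ey[0])-np.pi/2];print(np.degrees(a),np.linalg.norm(ex)/2,np.linalg.norm(ey)/2)
th=a[1];X=np.array([np.cos(th),np.sin(th)]);Y=np.array([-X[1],X[0]])
o=cor.mean(0)[:2]-0.010*X; print("origin",o,"bay2",o+.078*Y)
v=onz(c,L((125,215),(355,215),(157,470),(370,470)),0.018)[:,:2]-o; print("bay2 ribs x",(v@X).round(4),"y",(v@Y).round(4),"mid y",(v@Y).mean())
v=onz(c,L((168,38),(305,40),(176,111),(308,111)),0.004)[:,:2]-o; print("white2 x",(v@X).round(4),"y",(v@Y).round(4),(v@Y).mean())
v=onz(c,Rr((166,40),(302,40),(166,112),(295,114)),0.004)[:,:2]-o; print("white0 y",(v@Y).round(4),(v@Y).mean())
# foot wall rib ridge line, and cap ribs
v=onz(c,L((260,520),(130,150),(335,150)),0.018)[:,:2]-o; print("foot rib/cap ribs x",(v@X).round(4))
E
```

```text
[[0.4061, 0.0158, 0.022], [0.6392, -0.0082, 0.022], [0.6262, -0.134, 0.022], [0.393, -0.1102, 0.022]]
[84.0749828  84.13411955] 0.1265868269208406 0.23439681741319068
origin [ 0.51512388 -0.06910842] bay2 [ 0.4375323  -0.06113681]
bay2 ribs x [ 0.0319  0.032  -0.0288 -0.0287] y [0.1016 0.0505 0.1014 0.0506] mid y 0.07603819340042903
white2 x [0.0698 0.0694 0.0538 0.0538] y [0.0933 0.0625 0.0932 0.063 ] 0.07800688998832153
white0 y [-0.0623 -0.0929 -0.0634 -0.093 ] -0.07791169438075873
foot rib/cap ribs x [-0.0417  0.0461  0.0462]
```

```bash
python3 - <<'E'
from h import *
c=dict(np.load("w5.npz")); P=cloud(c)
s,M=state()
T=(P-s["tool_pos"])@M
for r in list(range(128,190,6))+list(range(320,350,3)): print(r,T[r,325].round(4))
for r in (210,240,270): 
    row=T[r,275:375]; ok=(row[:,2]<0)&(row[:,2]>-.03); print(r,row[ok][:,0].min().round(4),row[ok][:,0].max().round(4),np.median(row[ok][:,1]).round(4))
E
```

```text
128 [-0.0005 -0.0522  0.1072]
134 [-0.0004 -0.0587 -0.0125]
140 [-0.0003 -0.0562 -0.0119]
146 [-0.0003 -0.0541 -0.0138]
152 [-0.0003 -0.0516 -0.0135]
158 [-0.0003 -0.049  -0.0126]
164 [-0.0003 -0.0468 -0.0138]
170 [-0.0003 -0.0441 -0.0126]
176 [-0.0003 -0.0417 -0.0132]
182 [-0.0003 -0.0386 -0.011 ]
188 [-0.0003 -0.0361 -0.0114]
320 [-0.0001  0.0245 -0.0177]
323 [-0.0001  0.0263 -0.0174]
326 [-0.0001  0.0283 -0.017 ]
329 [-0.0002 -0.0706 -0.1427]
332 [-0.0001  0.0321 -0.0163]
335 [-0.0001  0.0331 -0.0171]
338 [-0.      0.035  -0.0168]
341 [-0.      0.0383 -0.0149]
344 [0.0002 0.1498 0.1117]
347 [0.0002 0.1516 0.1099]
210 -0.0179 0.0178 -0.0279
240 -0.0228 0.022 -0.0143
270 -0.0176 0.0176 -0.0005
```

```bash
python3 - <<'E'
from h import *
plan([0.5156,-0.0663,0.0145],-5.9)
E
```

```text
t 5.5 pos [ 0.5177 -0.0748  0.1113] yaw -5.94 tilt [-1.1e-03 -1.0e-04  1.0e+00] q6 -0.087 | shift [-0.0031 -0.0082  0.0968] turn z -0.0008 w 35.0 F [ 0.3  1.  -1.2]
```

Request:
{"op": "arm_command", "data": {
  "rows": [
    {"xyz": [-0.003,-0.008,0.03],"delta_rot": [0,0,0],"gripper": 0.02},
    {"xyz": [0,0,0.03],"delta_rot": [0,0,0],"gripper": 0.02},
    {"xyz": [0,0,0.01],"delta_rot": [0,0,0],"gripper": 0.02},
    {"xyz": [0,0,0],"delta_rot": [0,0,0],"gripper": 0.02}
  ]
}}

```text
time: 5.9
tool_pos: [0.5135, -0.0663, 0.039]
tcp_rot: [-3.137, 0.161, 0.006]
wrist_force: [0.4, 0.1, -1.4]
width: 0.411
```

```bash
python3 - <<'E'
from h import *
plan([0.5156,-0.0663,0.0145],-5.9)
E
```

```text
t 5.9 pos [ 0.5135 -0.0663  0.039 ] yaw -5.89 tilt [4.1e-03 3.0e-04 1.0e+00] q6 -0.074 | shift [ 0.0021 -0.0002  0.0245] turn z 0.0002 w 35.1 F [ 0.4  0.1 -1.4]
```

Request:
{"op": "arm_command", "data": {
  "rows": [
    {"xyz": [0,0,0],"delta_rot": [0,0,0],"gripper": 0.02},
    {"xyz": [0,0,0.008],"delta_rot": [0,0,0],"gripper": 0.02},
    {"xyz": [0,0,0],"delta_rot": [0,0,0],"gripper": 0.02},
    {"xyz": [0,0,0],"delta_rot": [0,0,0],"gripper": 0.02}
  ]
}}

```text
time: 6.3
tool_pos: [0.5156, -0.0666, 0.033]
tcp_rot: [3.137, -0.159, 0.001]
wrist_force: [0.4, 0.0, -0.7]
width: 0.411
```

```bash
python3 - <<'E'
from h import *
plan([0.5156,-0.0663,0.0145],-5.9)
E
```

```text
t 6.3 pos [ 0.5156 -0.0666  0.033 ] yaw -5.8 tilt [-7.e-04 -1.e-04  1.e+00] q6 -0.075 | shift [-0.0001 -0.0003  0.0185] turn z 0.0017 w 35.1 F [ 0.4  0.  -0.7]
```

Exactly on target. Now I'll lower it and release.

Request:
{"op": "arm_command", "data": {
  "rows": [
    {"xyz": [0,0,0.009],"delta_rot": [0,0,0],"gripper": 0.02},
    {"xyz": [0,0,0.008],"delta_rot": [0,0,0],"gripper": 0.02},
    {"xyz": [0,0,0],"delta_rot": [0,0,0],"gripper": 0.02},
    {"xyz": [0,0,0],"delta_rot": [0,0,0],"gripper": 0.02}
  ]
}}

```text
time: 6.7
tool_pos: [0.5147, -0.0664, 0.0149]
tcp_rot: [-3.137, 0.159, 0.002]
wrist_force: [-1.0, -0.2, -1.4]
width: 0.412
```

```bash
python3 - <<'E'
from h import *
plan([0.5156,-0.0663,0.0145],-5.9)
E
```

```text
t 6.7 pos [ 0.5147 -0.0664  0.0149] yaw -5.79 tilt [1.4e-03 1.0e-04 1.0e+00] q6 -0.075 | shift [ 0.0009 -0.0002  0.0004] turn z 0.002 w 35.1 F [-1.  -0.2 -1.4]
```

Request:
{"op": "arm_command", "data": {
  "rows": [
    {"xyz": [0,0,0],"delta_rot": [0,0,0],"gripper": 0.05},
    {"xyz": [0,0,0],"delta_rot": [0,0,0],"gripper": 0.05},
    {"xyz": [0,0,-0.02],"delta_rot": [0,0,0],"gripper": 0.05},
    {"xyz": [0,0,-0.04],"delta_rot": [0,0,0],"gripper": 0.05},
    {"xyz": [0,0,-0.05],"delta_rot": [0,0,0],"gripper": 0.07},
    {"xyz": [0,0,-0.02],"delta_rot": [0,0,0],"gripper": 0.07},
    {"xyz": [0,0,0],"delta_rot": [0,0,0],"gripper": 0.07}
  ]
}}

```text
time: 7.4
tool_pos: [0.5191, -0.0672, 0.1509]
tcp_rot: [3.136, -0.158, 0.016]
wrist_force: [0.3, -0.2, 0.5]
width: 0.818
```

```bash
python3 - <<'E'
from h import *
from workcell import read_camera
c=read_camera("wrist"); cv2.imwrite("pics/w6.png",c["pixels"][:,:,::-1]); np.savez("w6.npz",**c)
H=hsv(c);P=cloud(c)
blue=(H[...,0]>100)&(H[...,0]<125)&(H[...,1]>150)&(H[...,2]>60)
for m,s,ce in comps(blue,60): print("blue",s,ce.round(1),np.median(P[m],0).round(4))
o=np.array([.5154,-.0676]);th=np.radians(84.1);print("bay1_cap",o+.053*np.array([np.cos(th),np.sin(th)]))
plan([0.4195,-0.348,0.1],32)
E
```

```text
blue [308 119  22  18 378] [318.5 127.6] [ 0.5198 -0.0161  0.0255]
blue [399 120  22  18 382] [409.8 128.5] [ 0.594  -0.0244  0.0255]
bay1_cap [ 0.520848   -0.01488075]
t 7.45 pos [ 0.5172 -0.0668  0.1482] yaw -5.78 tilt [-5.5e-03 -4.0e-04  1.0e+00] q6 -0.075 | shift [-0.0691  0.2896  0.0479] turn z -0.6594 w 70.0 F [-0.6 -0.6  0.4]
```

View pics/w6.png

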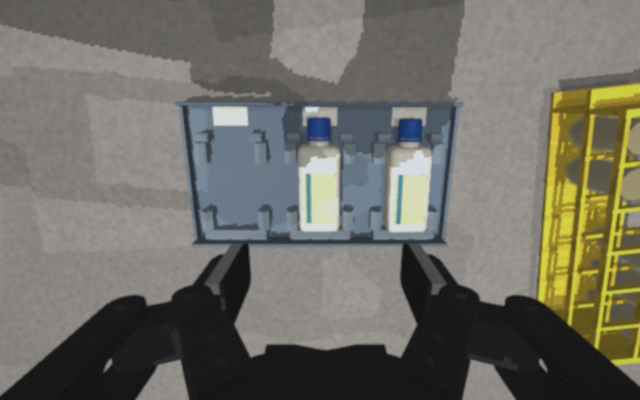

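Bottle A's cap, at (318,128), is level with bottle_c's and within about 2 mm of bay1_cap, so it is seated. Next is bottle B.

Request:
{"op": "arm_command", "data": {
  "rows": [
    {"xyz": [-0.0115,0.048,0],"delta_rot": [0,0,0],"gripper": 0.07},
    {"xyz": [-0.0115,0.048,0],"delta_rot": [0,0,0],"gripper": 0.07},
    {"xyz": [-0.0115,0.048,0],"delta_rot": [0,0,0],"gripper": 0.07},
    {"xyz": [-0.0115,0.048,0],"delta_rot": [0,0,0],"gripper": 0.07},
    {"xyz": [-0.0115,0.048,0],"delta_rot": [0,0,0],"gripper": 0.07},
    {"xyz": [-0.0115,0.048,0],"delta_rot": [0,0,0],"gripper": 0.07},
    {"xyz": [0,0,0.01],"delta_rot": [0,0,-0.132],"gripper": 0.07},
    {"xyz": [0,0,0.01],"delta_rot": [0,0,-0.132],"gripper": 0.07},
    {"xyz": [0,0,0.01],"delta_rot": [0,0,-0.132],"gripper": 0.07},
    {"xyz": [0,0,0.01],"delta_rot": [0,0,-0.132],"gripper": 0.07},
    {"xyz": [0,0,0.008],"delta_rot": [0,0,-0.132],"gripper": 0.07},
    {"xyz": [0,0,0],"delta_rot": [0,0,0],"gripper": 0.07}
  ]
}}

```text
time: 8.65
tool_pos: [0.4154, -0.3442, 0.094]
tcp_rot: [-3.014, -0.865, 0.006]
wrist_force: [-1.0, 0.6, -0.7]
width: 0.824
```

```bash
python3 - <<'E'
from h import *
from workcell import read_camera
c=read_camera("wrist"); cv2.imwrite("pics/w7.png",c["pixels"][:,:,::-1]); np.savez("w7.npz",**c)
H=hsv(c);P=cloud(c)
blue=(H[...,0]>100)&(H[...,0]<125)&(H[...,1]>150)&(H[...,2]>60)
for m,s,ce in comps(blue,60): print("blue",s,ce.round(1),np.median(P[m],0).round(4))
w=(P[...,2]>0.015)&(P[...,2]<0.03)&(H[...,1]<150)
for m,s,ce in comps(w,1000):
    cn=cv2.findContours(m.astype(np.uint8),0,1)[0][0][:,0]
    print(s,cv2.minAreaRect((onz(c,cn,.026)[:,:2]*1000).astype(np.float32)))
plan([0.4195,-0.348,0.009],32)
E
```

```text
blue [309 128  27  24 613] [322.1 139.3] [ 0.3879 -0.3048  0.0215]
[ 297  150   52  115 5378] ((413.67877197265625, -345.1825256347656), (34.931339263916016, 82.42662048339844), 33.145912170410156)
t 8.7 pos [ 0.416  -0.3447  0.0951] yaw 31.87 tilt [0.0013 0.0047 1.    ] q6 -1.294 | shift [0.0013 0.005  0.0861] turn z -0.0023 w 70.0 F [ 0.1 -0.1  0.5]
```

View pics/w7.png

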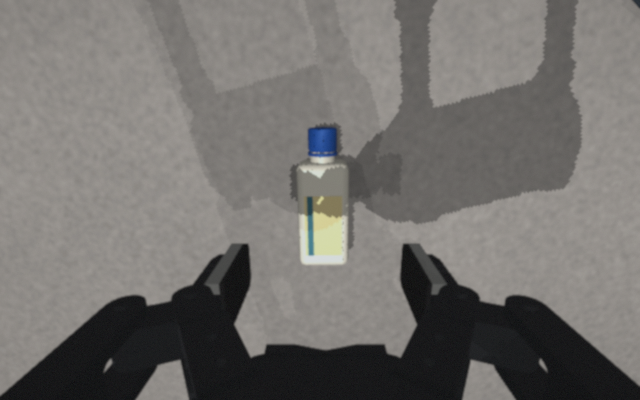

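Bottle B is at (323,210), centred between the fingers and aligned with them. Descending.

Request:
{"op": "arm_command", "data": {
  "rows": [
    {"xyz": [-0.001,0.003,0.035],"delta_rot": [0,0,-0.01],"gripper": 0.07},
    {"xyz": [0,0,0.035],"delta_rot": [0,0,0],"gripper": 0.07},
    {"xyz": [0,0,0.015],"delta_rot": [0,0,0],"gripper": 0.07},
    {"xyz": [0,0,0],"delta_rot": [0,0,0],"gripper": 0.07},
    {"xyz": [0,0,0],"delta_rot": [0,0,0],"gripper": 0.07},
    {"xyz": [0,0,0],"delta_rot": [0,0,0],"gripper": 0.02},
    {"xyz": [0,0,0],"delta_rot": [0,0,0],"gripper": 0.02},
    {"xyz": [0,0,0],"delta_rot": [0,0,0],"gripper": 0.02},
    {"xyz": [0,0,0],"delta_rot": [0,0,0],"gripper": 0.02}
  ]
}}

```text
time: 9.6
tool_pos: [0.4197, -0.3504, 0.0145]
tcp_rot: [3.012, 0.881, 0.003]
wrist_force: [-0.4, 0.4, 7.0]
width: 0.404
```

```bash
python3 - <<'E'
from h import *
plan([0.4378,-0.0596,0.12],-5.9)
E
```

```text
t 9.6 pos [ 0.4197 -0.3504  0.0145] yaw 32.59 tilt [-9.0e-04 -3.5e-03  1.0e+00] q6 -1.31 | shift [ 0.172  -0.2348 -0.1061] turn z 0.6718 w 34.5 F [-0.4  0.4  7. ]
```

Request:
{"op": "arm_command", "data": {
  "rows": [
    {"xyz": [0,0,-0.03],"delta_rot": [0,0,0],"gripper": 0.02},
    {"xyz": [0,0,-0.04],"delta_rot": [0,0,0],"gripper": 0.02},
    {"xyz": [0,0,-0.036],"delta_rot": [0,0,0],"gripper": 0.02},
    {"xyz": [0.0287,-0.039,0],"delta_rot": [0,0,0],"gripper": 0.02},
    {"xyz": [0.0287,-0.039,0],"delta_rot": [0,0,0],"gripper": 0.02},
    {"xyz": [0.0287,-0.039,0],"delta_rot": [0,0,0],"gripper": 0.02},
    {"xyz": [0.0287,-0.039,0],"delta_rot": [0,0,0],"gripper": 0.02},
    {"xyz": [0.0287,-0.039,0],"delta_rot": [0,0,0],"gripper": 0.02},
    {"xyz": [0.0287,-0.039,0],"delta_rot": [0,0,0],"gripper": 0.02}
  ]
}}

```text
time: 10.5
tool_pos: [0.437, -0.0574, 0.1189]
tcp_rot: [3.015, 0.881, 0.001]
wrist_force: [1.5, -0.2, -1.3]
width: 0.405
```

Request:
{"op": "arm_command", "data": {
  "rows": [
    {"xyz": [0,0,0],"delta_rot": [0,0,0.134],"gripper": 0.02},
    {"xyz": [0,0,0],"delta_rot": [0,0,0.134],"gripper": 0.02},
    {"xyz": [0,0,0],"delta_rot": [0,0,0.134],"gripper": 0.02},
    {"xyz": [0,0,0],"delta_rot": [0,0,0.134],"gripper": 0.02},
    {"xyz": [0,0,0],"delta_rot": [0,0,0.134],"gripper": 0.02},
    {"xyz": [0,0,0],"delta_rot": [0,0,0],"gripper": 0.02},
    {"xyz": [0,0,0],"delta_rot": [0,0,0],"gripper": 0.02}
  ]
}}

```text
time: 11.2
tool_pos: [0.4372, -0.0592, 0.1186]
tcp_rot: [-3.138, 0.154, -0.0]
wrist_force: [1.0, 0.2, -0.5]
width: 0.407
```

```bash
python3 - <<'E'
from h import *
from workcell import read_camera
s,M=state()
c=read_camera("wrist"); cv2.imwrite("pics/w8.png",c["pixels"][:,:,::-1]); np.savez("w8.npz",**c)
P=cloud(c)
T=(P-s["tool_pos"])@M
for r in list(range(126,146,3))+[176]+list(range(326,350,3)): print(r,T[r,325].round(4))
for r in (210,270): 
    row=T[r,275:375]; ok=(row[:,2]<0)&(row[:,2]>-.03); print(r,row[ok][:,0].min().round(4),row[ok][:,0].max().round(4),np.median(row[ok][:,1:],0).round(4))
plan([0.4378,-0.0596,0.0145],-5.9)
E
```

```text
126 [-0.0002 -0.0615 -0.008 ]
129 [-0.0002 -0.0603 -0.0089]
132 [-0.0002 -0.0591 -0.0087]
135 [-0.0002 -0.0578 -0.0081]
138 [-0.0002 -0.0567 -0.0093]
141 [-0.0002 -0.0554 -0.008 ]
144 [-0.0002 -0.0541 -0.0079]
176 [-0.0002 -0.0404 -0.0075]
326 [-0.0002  0.0332 -0.0107]
329 [-0.0004  0.1379  0.1182]
332 [-0.0004  0.1425  0.1196]
335 [-0.0004  0.1444  0.1176]
338 [-0.0004  0.1485  0.1185]
341 [-0.0004  0.1521  0.1186]
344 [-0.0004  0.156   0.1191]
347 [-0.0004  0.1599  0.1194]
210 -0.0174 0.0176 [-0.0263 -0.0115]
270 -0.0174 0.0176 [ 0.0024 -0.0117]
t 11.25 pos [ 0.4372 -0.0593  0.1186] yaw -5.64 tilt [-0. -0.  1.] q6 -0.093 | shift [0.0006 0.0003 0.1041] turn z 0.0046 w 34.8 F [ 0.1 -0.2 -0.4]
```

View pics/w8.png

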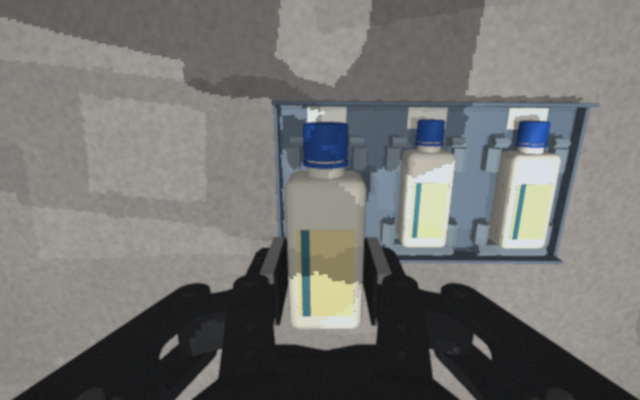

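Bottle B is held straight over bay 2, cap at (326,146). It sits 2 mm towards its cap end in the grip and 14.5 mm below the TCP, and I'll allow for that.

Request:
{"op": "arm_command", "data": {
  "rows": [
    {"xyz": [0.0005,0.0025,0.03],"delta_rot": [0,0,0.004],"gripper": 0.02},
    {"xyz": [0,0,0.03],"delta_rot": [0,0,0],"gripper": 0.02},
    {"xyz": [0,0,0.018],"delta_rot": [0,0,0],"gripper": 0.02},
    {"xyz": [0,0,0],"delta_rot": [0,0,0],"gripper": 0.02},
    {"xyz": [0,0,0],"delta_rot": [0,0,0],"gripper": 0.02}
  ]
}}

```text
time: 11.75
tool_pos: [0.4375, -0.0618, 0.0407]
tcp_rot: [-3.137, 0.163, 0.001]
wrist_force: [0.4, 0.0, -1.2]
width: 0.408
```

```bash
python3 - <<'E'
from h import *
plan([0.4376,-0.0616,0.0187],-5.9)
E
```

```text
t 11.75 pos [ 0.4375 -0.0618  0.0407] yaw -5.96 tilt [6.e-04 1.e-04 1.e+00] q6 -0.093 | shift [ 0.     -0.0002  0.022 ] turn z -0.0011 w 34.9 F [ 0.4  0.  -1.2]
```

Request:
{"op": "arm_command", "data": {
  "rows": [
    {"xyz": [0,0,0.011],"delta_rot": [0,0,0],"gripper": 0.02},
    {"xyz": [0,0,0.01],"delta_rot": [0,0,0],"gripper": 0.02},
    {"xyz": [0,0,0],"delta_rot": [0,0,0],"gripper": 0.02},
    {"xyz": [0,0,0],"delta_rot": [0,0,0],"gripper": 0.02}
  ]
}}

```text
time: 12.15
tool_pos: [0.4374, -0.0617, 0.0194]
tcp_rot: [-3.137, 0.165, 0.001]
wrist_force: [0.6, 0.1, -0.7]
width: 0.411
```

Request:
{"op": "arm_command", "data": {
  "rows": [
    {"xyz": [0,0,0],"delta_rot": [0,0,0],"gripper": 0.05},
    {"xyz": [0,0,0],"delta_rot": [0,0,0],"gripper": 0.05},
    {"xyz": [0,0,0],"delta_rot": [0,0,0],"gripper": 0.05},
    {"xyz": [0,0,-0.02],"delta_rot": [0,0,0],"gripper": 0.05},
    {"xyz": [0,0,-0.04],"delta_rot": [0,0,0],"gripper": 0.05},
    {"xyz": [0,0,-0.05],"delta_rot": [0,0,0],"gripper": 0.05},
    {"xyz": [0,0,-0.04],"delta_rot": [0,0,0],"gripper": 0.05},
    {"xyz": [0,0,-0.04],"delta_rot": [0,0,0],"gripper": 0.05},
    {"xyz": [0,0,-0.04],"delta_rot": [0,0,0],"gripper": 0.05},
    {"xyz": [0,0,-0.04],"delta_rot": [0,0,0],"gripper": 0.05},
    {"xyz": [0,0,0],"delta_rot": [0,0,0],"gripper": 0.05},
    {"xyz": [0,0,0],"delta_rot": [0,0,0],"gripper": 0.05}
  ]
}}

```text
time: 13.35
tool_pos: [0.4383, -0.0619, 0.2911]
tcp_rot: [3.137, -0.165, 0.005]
wrist_force: [0.2, 0.2, -0.8]
width: 0.586
```

```bash
python3 - <<'E'
from h import *
from workcell import read_camera
s,M=state()
c=read_camera("wrist"); cv2.imwrite("pics/w9.png",c["pixels"][:,:,::-1]); np.savez("w9.npz",**c)
H=hsv(c);P=cloud(c)
o=np.array([.5154,-.0676]);th=np.radians(84.1);X=np.array([np.cos(th),np.sin(th)]);Y=np.array([-X[1],X[0]])
blue=(H[...,0]>100)&(H[...,0]<125)&(H[...,1]>150)&(H[...,2]>60)
for m,s_,ce in comps(blue,60):
    p=np.median(P[m],0); v=p[:2]-o; print("blue",s_,ce.round(1),p.round(4),"carrier",(v@X).round(4),(v@Y).round(4))
w=(P[...,2]>0.0245)&(P[...,2]<0.034)&(H[...,1]<150)&(H[...,2]>90)
for m,s_,ce in comps(w,300):
    cn=cv2.findContours(m.astype(np.uint8),0,1)[0][0][:,0]; r=cv2.minAreaRect((onz(c,cn,.03)[:,:2]*1000).astype(np.float32))
    v=np.array(r[0])/1000-o; print(s_,r,np.median(P[m][:,2]),"carrier",(v@X).round(4),(v@Y).round(4))
plan([0.55,0.26,0.26],0)
E
```

```text
blue [317 111  14  13 166] [323.6 117. ] [ 0.4425 -0.0082  0.0253] carrier 0.0516 0.0787
blue [378 112  15  12 149] [385.1 117.1] [ 0.5179 -0.0167  0.0255] carrier 0.0508 0.0028
blue [438 112  16  13 175] [446.1 117.6] [ 0.5928 -0.0252  0.0253] carrier 0.0501 -0.0726
[ 310  123   29   65 1665] ((438.1205749511719, -55.81871032714844), (81.23815155029297, 35.16035842895508), 84.624755859375) 0.029714423854720506 carrier 0.0038 0.0781
[ 370  123   31   65 1663] ((514.21337890625, -63.77545166015625), (81.15771484375, 35.702022552490234), 83.94906616210938) 0.029588219773972246 carrier 0.0037 0.0016
[ 430  124   32   65 1648] ((590.275634765625, -72.85800170898438), (81.18405151367188, 35.96363830566406), 85.44483947753906) 0.02956688082638631 carrier 0.0025 -0.075
t 13.4 pos [ 0.4374 -0.0617  0.2894] yaw -6.01 tilt [-1.e-04 -0.e+00  1.e+00] q6 -0.092 | shift [ 0.0783 -0.3318  0.0294] turn z -0.1049 w 50.0 F [-0.2 -0.7 -1.4]
```

View pics/w9.png

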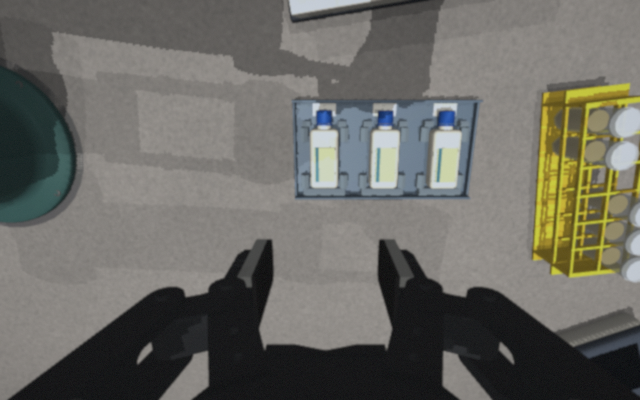

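Both loose bottles are seated. Their tops are all at z=0.0296, level with bottle_c's, and they are centred in their bays. Now the clamp: I'll measure it from the top view while the arm goes to a viewing position.

```bash
python3 - <<'E'
from h import *
c=dict(np.load("top0.npz"))
f=lambda *a:np.array([[190+x/5-.4,140+y/5-.4] for x,y in a])
print("handle ends",onz(c,f((232,297),(410,293)),0.192).round(4).tolist(), bydepth(c,f((320,297))).round(4))
print("platform corners",onz(c,f((72,70),(590,50),(608,512),(77,533)),0.112).round(4).tolist())
plan([0.53,0.15,0.31],0)
E
```

```text
handle ends [[0.5459, 0.3044, 0.192], [0.5488, 0.201, 0.192]] [[0.5462 0.2533 0.1921]]
platform corners [[0.698, 0.4252, 0.112], [0.7124, 0.1014, 0.112], [0.4249, 0.0874, 0.112], [0.4104, 0.4105, 0.112]]
t 13.4 pos [ 0.4374 -0.0617  0.2894] yaw -6.01 tilt [-1.e-04 -0.e+00  1.e+00] q6 -0.092 | shift [ 0.0699 -0.2203 -0.0206] turn z -0.1049 w 50.0 F [-0.2 -0.7 -1.4]
```

Request:
{"op": "arm_command", "data": {
  "rows": [
    {"xyz": [0.014,-0.044,-0.005],"delta_rot": [0,0,0],"gripper": 0.05},
    {"xyz": [0.014,-0.044,-0.005],"delta_rot": [0,0,0],"gripper": 0.05},
    {"xyz": [0.014,-0.044,-0.005],"delta_rot": [0,0,0],"gripper": 0.05},
    {"xyz": [0.014,-0.044,-0.005],"delta_rot": [0,0,0],"gripper": 0.05},
    {"xyz": [0.014,-0.044,0],"delta_rot": [0,0,0],"gripper": 0.05},
    {"xyz": [0,0,0],"delta_rot": [0,0,-0.1],"gripper": 0.05},
    {"xyz": [0,0,0],"delta_rot": [0,0,-0.05],"gripper": 0.05},
    {"xyz": [0,0,0],"delta_rot": [0,0,0],"gripper": 0.05},
    {"xyz": [0,0,0],"delta_rot": [0,0,0],"gripper": 0.05}
  ]
}}

```text
time: 14.3
tool_pos: [0.5295, 0.1494, 0.3077]
tcp_rot: [3.14, 0.069, -0.005]
wrist_force: [-0.2, 0.5, 0.4]
width: 0.588
```

```bash
python3 - <<'E'
from h import *
from workcell import read_camera
s,M=state()
c=read_camera("wrist"); cv2.imwrite("pics/w10.png",c["pixels"][:,:,::-1]); np.savez("w10.npz",**c)
plan([0.546,0.253,0.25],2.7)
E
```

```text
t 14.35 pos [0.5296 0.1493 0.3082] yaw 2.5 tilt [ 2.3e-03 -5.0e-04  1.0e+00] q6 0.186 | shift [ 0.021  -0.1029  0.0581] turn z -0.0035 w 50.1 F [-0.3 -0.1  0.6]
```

View pics/w10.png

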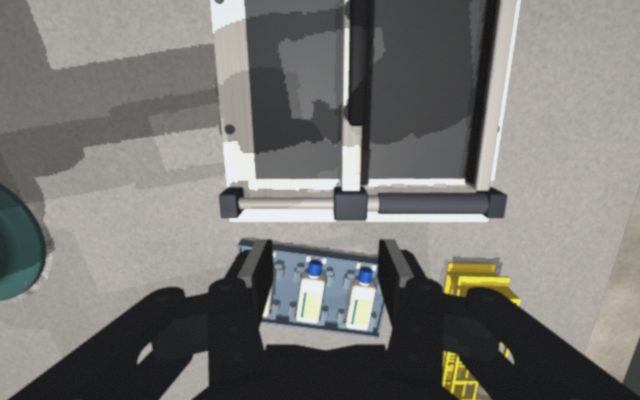

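The handle is at the top edge, at about (357,70). I'll move over it so the index is in view too.

Request:
{"op": "arm_command", "data": {
  "rows": [
    {"xyz": [0.007,-0.034,0],"delta_rot": [0,0,0],"gripper": 0.05},
    {"xyz": [0.007,-0.034,0],"delta_rot": [0,0,0],"gripper": 0.05},
    {"xyz": [0.007,-0.034,0],"delta_rot": [0,0,0],"gripper": 0.05},
    {"xyz": [0,0,0],"delta_rot": [0,0,0],"gripper": 0.05},
    {"xyz": [0,0,0],"delta_rot": [0,0,0],"gripper": 0.05}
  ]
}}

```text
time: 14.85
tool_pos: [0.5464, 0.2524, 0.309]
tcp_rot: [3.14, 0.071, -0.001]
wrist_force: [0.2, -0.3, -0.7]
width: 0.585
```

```bash
python3 - <<'E'
from h import *
from workcell import read_camera
c=read_camera("wrist"); cv2.imwrite("pics/w11.png",c["pixels"][:,:,::-1]); np.savez("w11.npz",**c)
cv2.imwrite("pics/w11c.png",cv2.resize(c["pixels"][0:160,200:420,::-1],None,fx=3.5,fy=3.5,interpolation=cv2.INTER_CUBIC))
plan([0.546,0.253,0.25],2.7)
E
```

```text
t 14.9 pos [0.5464 0.2518 0.3091] yaw 2.55 tilt [ 8.e-04 -9.e-04  1.e+00] q6 0.346 | shift [-0.0003 -0.0013  0.0591] turn z -0.0027 w 49.8 F [-0.6  0.9 -0.8]
```

View pics/w11.png

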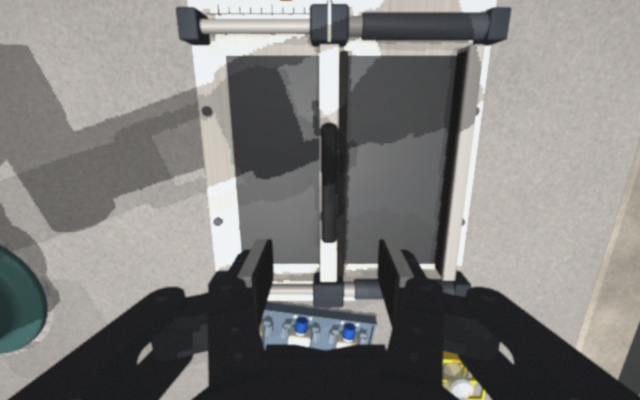

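View pics/w11c.png

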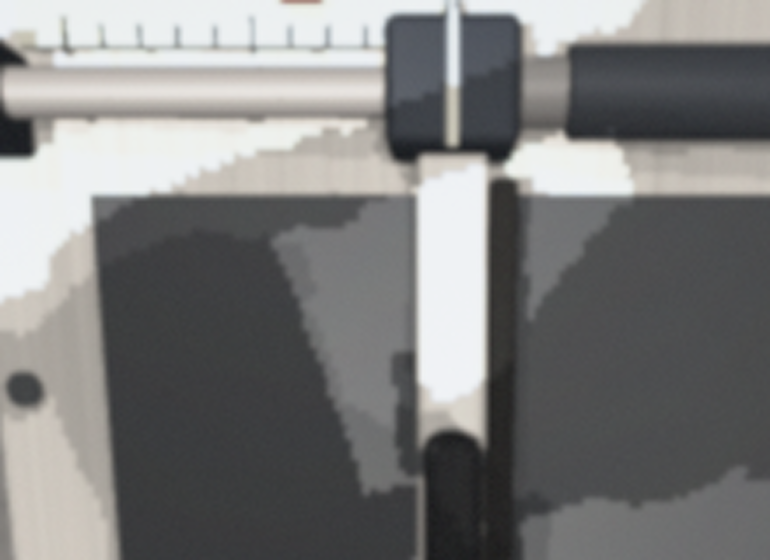

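```bash
python3 - <<'E'
from h import *
c=dict(np.load("w11.npz"));P=cloud(c)
w2=dict(np.load("w2.npz"));P2=cloud(w2);t=dict(np.load("top0.npz"))
th=np.radians(2.7);X=np.array([np.cos(th),np.sin(th)]);Y=np.array([-X[1],X[0]])
def loc(p): p=np.atleast_2d(p)[:,:2]; return np.c_[p@X,p@Y].round(4)
# handle: points by depth z 0.18-0.2
m=(P[...,2]>.183)&(P[...,2]<.2); m[:100]=0;m[260:]=0;m[:,:300]=0;m[:,360:]=0
for mm,s,ce in comps(m,200):
    cn=cv2.findContours(mm.astype(np.uint8),0,1)[0][0][:,0]; z=np.median(P[mm][:,2]); print("handle",s,z,cv2.minAreaRect((onz(c,cn,z)[:,:2]*1000).astype(np.float32)),"shaker-x",loc(P[mm].mean(0)))
# two-view height of handle end near (w10 vs w11): lower end
f=lambda *a:np.array([[200+x/3.5-.4,y/3.5-.4] for x,y in a])
q=f((453,100),(453,10),(302,1)); d=bydepth(c,q); print("w11 line on block, pointer, index",d.round(4).tolist(),loc(d))
H=hsv(c)
print("w11 index at z .126",loc(onz(c,f((302,0)),.126)),"line at depth z",loc(onz(c,f((453,100)),d[0][2])))
for n,cc in (("w2",w2),("top",t)):
    H=hsv(cc);Pc=cloud(cc);red=((H[...,0]<6)|(H[...,0]>174))&(H[...,1]>180)&(H[...,2]>100)
    for mm,s,ce in comps(red,15):
        r=cv2.minAreaRect((onz(cc,np.argwhere(mm)[:,::-1],np.median(Pc[mm][:,2]))[:,:2]*1000).astype(np.float32))
        print(n,"red",s,ce,np.median(Pc[mm],0).round(4),loc(np.array(r[0])/1000),r)
cv2.imwrite("pics/w2c.png",cv2.resize(w2["pixels"][0:140,190:390,::-1],None,fx=4,fy=4,interpolation=cv2.INTER_CUBIC))
E
```

```text
handle [ 321  123   18  120 1969] 0.19139926684026398 ((549.208984375, 256.63690185546875), (13.809534072875977, 102.23997497558594), 2.59354829788208) shaker-x [[0.5606 0.2333]]
w11 line on block, pointer, index [[0.5433, 0.3846, 0.1456], [0.5423, 0.4039, 0.1466], [0.5023, 0.4123, 0.1163]] [[0.5608 0.3586]
 [0.5607 0.3779]
 [0.5212 0.3882]]
w11 index at z .126 [[0.5223 0.3858]] line at depth z [[0.5608 0.3586]]
w2 red [310  28  19  27 297] [318.7037037  41.003367 ] [0.5021 0.4223 0.1259] [[0.5215 0.3982]] ((502.1441650390625, 422.2837829589844), (10.430440902709961, 20.36206817626953), 1.0653221607208252)
top red [198 214   7   4  27] [201.11111111 215.55555556] [0.5015 0.4226 0.1259] [[0.5222 0.3984]] ((502.84771728515625, 422.58453369140625), (9.14034366607666, 18.460098266601562), 0.30864816904067993)
```

View pics/w2c.png

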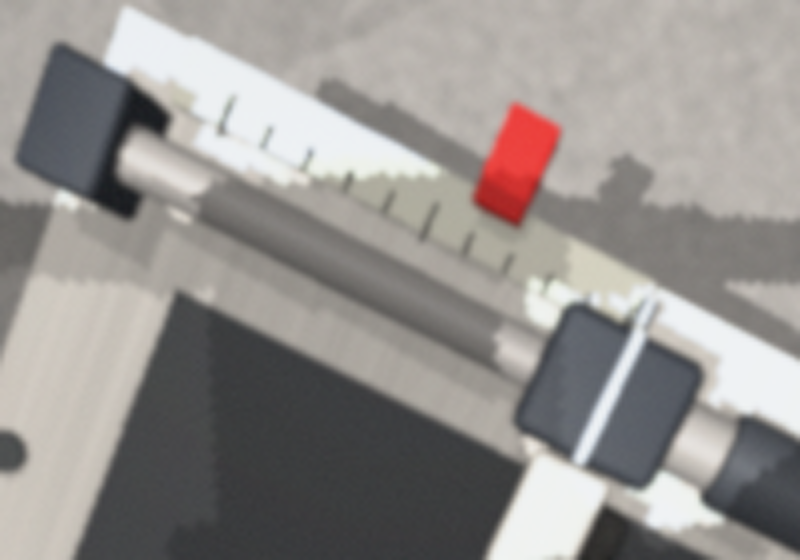

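The crop shows the red index centred at (518,160) and the white line across the block from (648,300) to (580,460). That makes the travel about 39 mm. Handle centre is (0.549, 0.257) with its top at 0.191. Now to grip it.

```bash
python3 - <<'E'
from h import *
plan([0.5492,0.2566,0.167],2.6)
E
```

```text
t 14.9 pos [0.5464 0.2518 0.3091] yaw 2.55 tilt [ 8.e-04 -9.e-04  1.e+00] q6 0.346 | shift [ 0.0031 -0.0048  0.1421] turn z -0.0009 w 49.8 F [-0.6  0.9 -0.8]
```

Request:
{"op": "arm_command", "data": {
  "rows": [
    {"xyz": [0.003,-0.005,0.04],"delta_rot": [0,0,0],"gripper": 0.05},
    {"xyz": [0,0,0.04],"delta_rot": [0,0,0],"gripper": 0.05},
    {"xyz": [0,0,0.03],"delta_rot": [0,0,0],"gripper": 0.05},
    {"xyz": [0,0,0.02],"delta_rot": [0,0,0],"gripper": 0.05},
    {"xyz": [0,0,0.012],"delta_rot": [0,0,0],"gripper": 0.05},
    {"xyz": [0,0,0],"delta_rot": [0,0,0],"gripper": 0.05},
    {"xyz": [0,0,0],"delta_rot": [0,0,0],"gripper": 0.05}
  ]
}}

```text
time: 15.6
tool_pos: [0.5501, 0.2572, 0.1687]
tcp_rot: [-3.14, -0.069, -0.002]
wrist_force: [0.6, 0.4, -0.3]
width: 0.582
```

Request:
{"op": "arm_command", "data": {
  "rows": [
    {"xyz": [0,0,0],"delta_rot": [0,0,0],"gripper": 0.0},
    {"xyz": [0,0,0],"delta_rot": [0,0,0],"gripper": 0.0},
    {"xyz": [0,0,0],"delta_rot": [0,0,0],"gripper": 0.0},
    {"xyz": [0,0,0],"delta_rot": [0,0,0],"gripper": 0.0},
    {"xyz": [0,0,0],"delta_rot": [0,0,0],"gripper": 0.0},
    {"xyz": [0,0,0],"delta_rot": [0,0,0],"gripper": 0.0}
  ],
  "force": 60
}}

```text
time: 16.2
tool_pos: [0.5492, 0.2579, 0.1694]
tcp_rot: [-3.14, -0.071, -0.0]
wrist_force: [-4.0, -0.3, 6.0]
width: 0.147
```

```bash
python3 - <<'E'
from h import *
from workcell import read_camera
c=read_camera("wrist"); cv2.imwrite("pics/w12.png",c["pixels"][:,:,::-1]); np.savez("w12.npz",**c)
plan([0.5492,0.2566,0.167],2.6)
E
```

```text
t 16.25 pos [0.5492 0.2579 0.1694] yaw 2.59 tilt [-0.e+00  4.e-04  1.e+00] q6 0.352 | shift [-0.      0.0013  0.0024] turn z -0.0002 w 12.7 F [-4.7 -0.8  5.8]
```

View pics/w12.png

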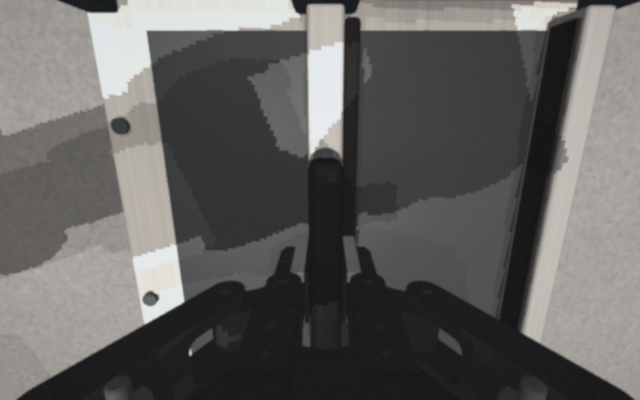

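The handle at (325,230) sits between the pads and is held. Pulling now.

Request:
{"op": "arm_command", "data": {
  "rows": [
    {"xyz": [-0.006,0,0],"delta_rot": [0,0,0],"gripper": 0.0},
    {"xyz": [-0.008,0,0],"delta_rot": [0,0,0],"gripper": 0.0},
    {"xyz": [-0.01,0,0],"delta_rot": [0,0,0],"gripper": 0.0},
    {"xyz": [-0.008,0,0],"delta_rot": [0,0,0],"gripper": 0.0},
    {"xyz": [-0.004,0,0],"delta_rot": [0,0,0],"gripper": 0.0},
    {"xyz": [0,0,0],"delta_rot": [0,0,0],"gripper": 0.0},
    {"xyz": [0,0,0],"delta_rot": [0,0,0],"gripper": 0.0},
    {"xyz": [0,0,0],"delta_rot": [0,0,0],"gripper": 0.0}
  ]
}}

```text
time: 17.05
tool_pos: [0.5172, 0.2565, 0.1694]
tcp_rot: [-3.139, -0.071, -0.014]
wrist_force: [10.1, 0.1, -2.1]
width: 0.146
```

```bash
python3 - <<'E'
from h import *
from workcell import read_camera
for n in ("top","wrist","side"):
    c=read_camera(n); np.savez(n+"13.npz",**c); cv2.imwrite(f"pics/{n}13.png",c["pixels"][:,:,::-1])
    if n=="top": cv2.imwrite("pics/t13.png",cv2.resize(c["pixels"][185:240,185:255,::-1],None,fx=9,fy=9,interpolation=cv2.INTER_CUBIC))
    if n=="side": cv2.imwrite("pics/s13.png",cv2.resize(c["pixels"][140:230,215:305,::-1],None,fx=6,fy=6,interpolation=cv2.INTER_CUBIC))
plan([0.5492,0.2579,0.1694],2.6)
E
```

```text
t 17.2 pos [0.5173 0.2565 0.1694] yaw 2.59 tilt [-0.0089  0.0013  1.    ] q6 0.374 | shift [0.0319 0.0001 0.0003] turn z -0.0002 w 12.5 F [ 9.7  0.6 -1.7]
```

View pics/t13.png

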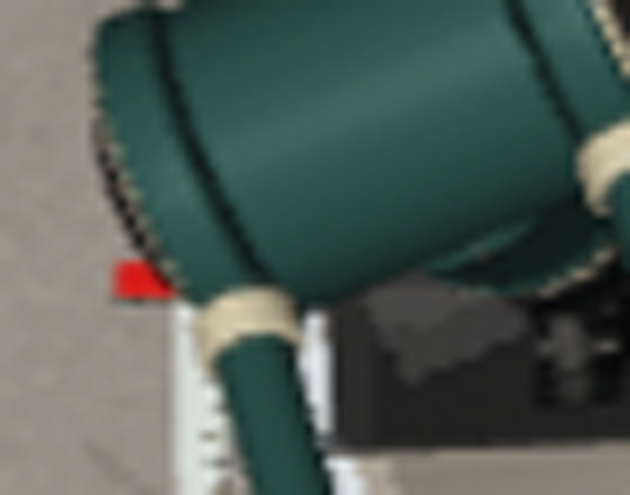

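View pics/wrist13.png

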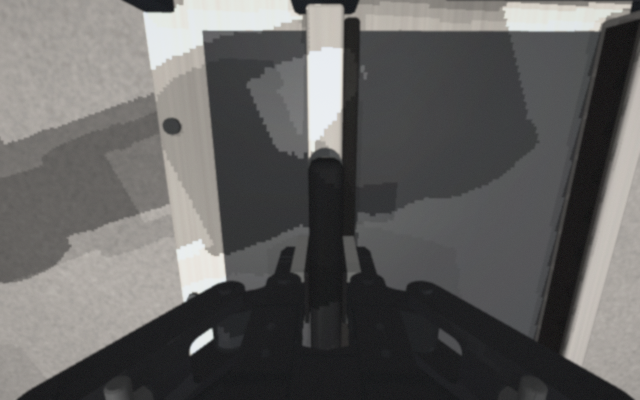

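View pics/s13.png

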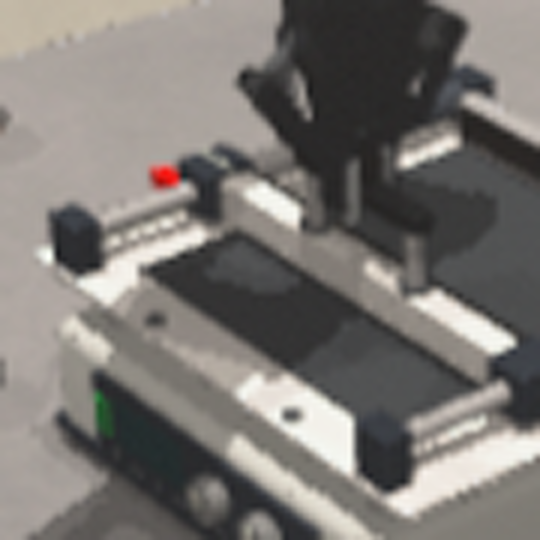

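The wrist view shows the handle still held, with bar edges at columns 307 and 344 (row 60). In the side view the block stands just behind the index. I'll measure how far the bar has moved.

```bash
cat >> h.py <<'E'
def barx(c,rows):
    P=cloud(c);th=np.radians(2.7);X=np.array([np.cos(th),np.sin(th)]);out=[]
    for r in rows:
        ok=np.where((P[r,:,2]>.138)&(P[r,:,2]<.155))[0]
        ok=ok[(ok>290)&(ok<370)]
        e=onz(c,[(ok.min()-.5,r),(ok.max()+.5,r)],0.145)[:,:2]@X; out.append([*e,e.mean(),np.diff(e)[0],np.median(P[r,ok,2])])
    return np.median(out,0).round(4)
E
python3 - <<'E'
from h import *
for n,rows in (("w11",range(60,110,5)),("w12",range(40,130,10)),("wrist13",range(40,130,10))): print(n,barx(dict(np.load(n+".npz")),rows))
E
```

```text
w11 [0.5523 0.5775 0.5649 0.0252 0.1434]
w12 [0.5521 0.5774 0.5647 0.0253 0.1434]
wrist13 [0.5201 0.5454 0.5328 0.0253 0.1433]
```

```bash
python3 - <<'E'
from h import *
c=dict(np.load("w11.npz"));P=cloud(c);th=np.radians(2.7);X=np.array([np.cos(th),np.sin(th)])
print(c["camera_from_world"].round(3))
for r in (20,30,70,100):
    print(r,[(u,round(P[r,u]@np.r_[X,0],4),round(P[r,u,2],3),c["pixels"][r,u].tolist()) for u in range(304,356,3)])
for r in (150,180,210):
    ok=np.where((P[r,:,2]>.18)&(P[r,:,2]<.2))[0]; ok=ok[(ok>300)&(ok<370)]; print("handle",ok.min(),ok.max(),onz(c,[(ok.min()-.5,r),(ok.max()+.5,r)],.1845)[:,:2]@X)
E
```

```text
[[ 0.999  0.045 -0.002 -0.557]
 [-0.044  0.959 -0.279 -0.16 ]
 [-0.011  0.279  0.96  -0.518]
 [ 0.     0.     0.     1.   ]]
20 [(304, np.float64(0.5388), np.float64(0.137), [182, 177, 173]), (307, np.float64(0.5414), np.float64(0.136), [182, 176, 172]), (310, np.float64(0.5445), np.float64(0.145), [89, 88, 89]), (313, np.float64(0.5471), np.float64(0.147), [89, 93, 103]), (316, np.float64(0.5497), np.float64(0.146), [89, 94, 102]), (319, np.float64(0.5522), np.float64(0.146), [89, 94, 102]), (322, np.float64(0.5548), np.float64(0.147), [89, 93, 101]), (325, np.float64(0.5573), np.float64(0.147), [87, 92, 100]), (328, np.float64(0.5599), np.float64(0.146), [208, 214, 219]), (331, np.float64(0.5625), np.float64(0.146), [145, 152, 159]), (334, np.float64(0.565), np.float64(0.146), [81, 85, 94]), (337, np.float64(0.5676), np.float64(0.147), [81, 85, 93]), (340, np.float64(0.5701), np.float64(0.148), [68, 72, 77]), (343, np.float64(0.5727), np.float64(0.147), [65, 68, 74]), (346, np.float64(0.5753), np.float64(0.146), [57, 60, 66]), (349, np.float64(0.578), np.float64(0.143), [112, 110, 
[... 2885 characters left out ...]
p.float64(0.144), [240, 242, 245]), (331, np.float64(0.5627), np.float64(0.144), [240, 242, 245]), (334, np.float64(0.5654), np.float64(0.145), [240, 242, 245]), (337, np.float64(0.5683), np.float64(0.143), [233, 235, 234]), (340, np.float64(0.571), np.float64(0.142), [56, 55, 53]), (343, np.float64(0.5738), np.float64(0.142), [55, 56, 53]), (346, np.float64(0.5766), np.float64(0.141), [52, 51, 50]), (349, np.float64(0.5813), np.float64(0.113), [73, 74, 75]), (352, np.float64(0.5843), np.float64(0.114), [79, 80, 81]), (355, np.float64(0.5874), np.float64(0.113), [79, 80, 80])]
handle 321 337 [0.55348995 0.56761055]
handle 321 337 [0.55334125 0.56783938]
handle 322 337 [0.55406073 0.56808079]
```

```bash
python3 - <<'E'
from h import *
c=dict(np.load("w2.npz"));th=np.radians(2.7);X=np.array([np.cos(th),np.sin(th)])
f=lambda *a:np.array([[190+x/4-.4,y/4-.4] for x,y in a])
print("line",onz(c,f((632,335),(608,390),(583,455)),.1465)[:,:2]@X)
print("index top face corners",onz(c,f((516,103),(562,128),(525,207),(479,185)),.126)[:,:2]@X, bydepth(c,f((520,155))))
E
```

```text
line [0.55946843 0.5599102  0.56109964]
index top face corners [0.51611042 0.5272006  0.52683567 0.51582988] [[0.50170962 0.42486194 0.124339  ]]
```

Relative travel is 38.7 mm (from w2) to 39 mm (from w11 and the top view). The bar is now at 32.0 mm, so about 6.8 mm is left.

Request:
{"op": "arm_command", "data": {
  "rows": [
    {"xyz": [-0.004,0,0],"delta_rot": [0,0,0],"gripper": 0.0},
    {"xyz": [-0.003,0,0],"delta_rot": [0,0,0],"gripper": 0.0},
    {"xyz": [0,0,0],"delta_rot": [0,0,0],"gripper": 0.0},
    {"xyz": [0,0,0],"delta_rot": [0,0,0],"gripper": 0.0},
    {"xyz": [0,0,0],"delta_rot": [0,0,0],"gripper": 0.0},
    {"xyz": [0,0,0],"delta_rot": [0,0,0],"gripper": 0.0}
  ]
}}

```text
time: 17.8
tool_pos: [0.5106, 0.2562, 0.1694]
tcp_rot: [-3.139, -0.071, -0.015]
wrist_force: [10.5, 0.4, -3.1]
width: 0.148
```

```bash
python3 - <<'E'
from h import *
from workcell import read_camera
for n in ("wrist","side","top"):
    c=read_camera(n); np.savez(n+"14.npz",**c); cv2.imwrite(f"pics/{n}14.png",c["pixels"][:,:,::-1])
    if n=="side": cv2.imwrite("pics/s14.png",cv2.resize(c["pixels"][145:200,215:285,::-1],None,fx=9,fy=9,interpolation=cv2.INTER_CUBIC))
print(barx(dict(np.load("wrist14.npz")),range(40,130,10)))
plan([0.5492,0.2579,0.1694],2.6)
c=dict(np.load("side14.npz"))
th=np.radians(2.7);X=np.array([np.cos(th),np.sin(th)]);Y=np.array([-X[1],X[0]])
H=hsv(c);P=cloud(c);red=((H[...,0]<6)|(H[...,0]>174))&(H[...,1]>150)&(H[...,2]>100)
for m,s,ce in comps(red,8): print("red",s,np.median(P[m],0).round(4),P[m][:,:2].mean(0)@X)
# predicted pixel of line at travel goal and index mid
pt=lambda x,y,z: np.r_[x*X+y*Y,z]
print(proj(c,[pt(.5217,.378,.146),pt(.5217,.398,.126),pt(.5387,.378,.146),pt(.5047,.378,.146)]).round(1))
E
```

```text
[0.5135 0.5387 0.5261 0.0253 0.1433]
t 17.95 pos [0.5106 0.2562 0.1695] yaw 2.59 tilt [-0.0096  0.0014  1.    ] q6 0.379 | shift [0.0386 0.0001 0.0004] turn z -0.0002 w 12.7 F [ 9.2 -0.  -2.9]
red [240 168   3   3   8] [0.4982 0.4292 0.1238] 0.5339448001712778
[[246.1 165.8]
 [243.  169. ]
 [250.4 164.3]
 [241.8 167.3]]
```

View pics/s14.png

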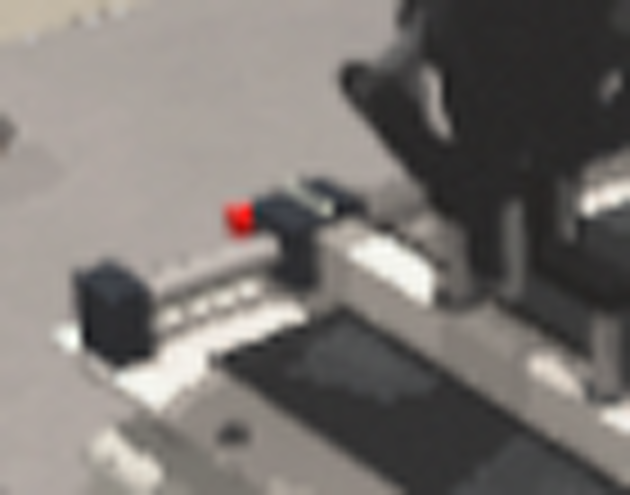

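View pics/top14.png

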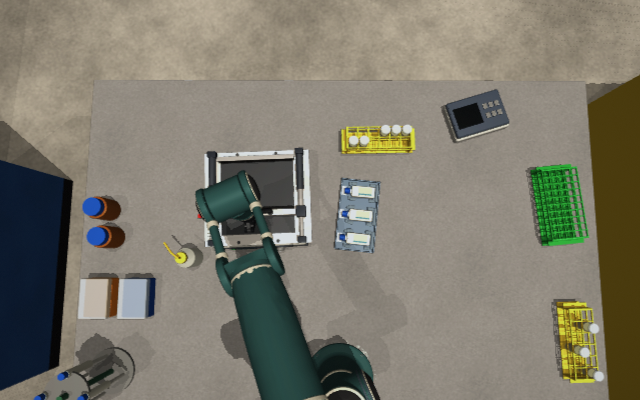

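The top view shows all three bottles in place, and the side view shows the white line on the block next to the index. I'll check the line's position in the side view against the prediction.

```bash
python3 - <<'E'
from h import *
c=dict(np.load("side14.npz")); s0=dict(np.load("side0.npz"))
th=np.radians(2.7);X=np.array([np.cos(th),np.sin(th)]);Y=np.array([-X[1],X[0]])
f=lambda *a:np.array([[215+x/9-.45,145+y/9-.45] for x,y in a])
v=onz(c,f((292,181),(310,196),(330,212)),.1465)[:,:2]; print("line xs",v@X,"ys",v@Y)
H=hsv(s0);P=cloud(s0);red=((H[...,0]<6)|(H[...,0]>174))&(H[...,1]>150)&(H[...,2]>100)
for m,s,ce in comps(red,6):
    if s[0]<300: q=onz(s0,ce,.122)[:,:2]; print("red0",s,ce,q@X,q@Y)
cv2.imwrite("pics/s0c.png",cv2.resize(s0["pixels"][145:200,215:285,::-1],None,fx=9,fy=9,interpolation=cv2.INTER_CUBIC))
E
```

```text
line xs [0.52801207 0.52628818 0.52469521] ys [0.3820574  0.36811862 0.35324758]
red0 [240 168   6   3  14] [242.21428571 169.        ] [0.52347722] [0.40589242]
```

View pics/s0c.png

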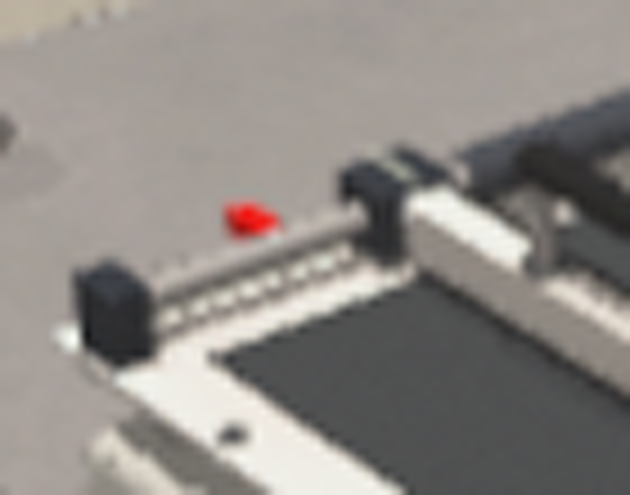

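The side view is coarse at about 2.5 mm per pixel, and the index front face biases it towards -x. It puts the line about 3 mm short at most, which is within tolerance. The closer wrist views put the error below 1 mm, so I'll hand in while holding.

```bash
python3 - <<'E'
from h import *
from workcell import bot
plan([0.5492,0.2579,0.1694],2.6)
print(bot.finish_job())
E
```

```text
t 17.95 pos [0.5106 0.2562 0.1695] yaw 2.59 tilt [-0.0096  0.0014  1.    ] q6 0.379 | shift [0.0386 0.0001 0.0004] turn z -0.0002 w 12.7 F [ 9.2 -0.  -2.9]
the job is handed in; nothing more can be done
None
```

Both loose bottles are lying flat in the carrier, and I handed the job in at 17.95 s with the gripper still holding the clamp handle at the red index. `finish_job` gave no verdict, so the figures below are my own last checks.

- **Bottles:** bottle_a is in bay 1 and bottle_b in bay 2, caps to the same end as bottle_c. All three bottle tops measured about 29.6 mm high, and the two caps lay within about 3 mm of their places in the wrist view. A top view after the pull still showed all three in place.
- **Clamp:** the bar is pulled 38.6–38.8 mm, by tool travel and by wrist camera. The distance to the index measured 38.6–39.3 mm in the wrist and top views. The grip is set to 60 N and the wrist reads about 9–10 N of pull. The handle did not slip.
- **Disagreement:** the coarse side view suggested the pointer was up to 3 mm short of the mark, which is still within the 6 mm allowed. I trusted the closer wrist views and did not adjust.
- **Not measured directly:** in the final pose the arm hid the pointer from the top camera and the wrist camera could not see it. The final pointer position comes from the bar's travel plus that side view.
- **Other:** one early move command was refused as invalid and moved nothing. I saw no sign of the rack, wash bottle, carrier or index being disturbed.

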